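# Press the lenses out of a retinoscopy lens bar for cleaning

### The arm

A 6-joint arm with a two-finger parallel gripper is mounted at the origin on the work surface. World frame = base frame: x ahead of the robot, y to its left, z up, the work surface at z = 0. Lengths are in m, angles in degrees, forces in N, time in s.
With the tool pointing down it reaches from about 0.325 to 0.85 m from the base axis. Payload 15.5 kg.
Tool frame: the origin (TCP) lies midway between the tips of the shut fingers; the grasp point (between the pads) lies 19 mm behind it; z points along the fingers, y is the direction in which the jaws open and shut (so a half turn about z gives the same grasp; the last joint's range is limited). The gripper opens to 91 mm and grips with 3 to 60 N. Pads are 32 mm wide; open, the fingers measure 118 mm over their backs; the gripper's body (76 mm by 178 mm) begins 60 mm behind the grasp point.
Start: joints at [64.544, 28.281, 77.091, -0, 74.628, -5.472], TCP at [0.214, 0.587, 0.214] pointing down, gripper open.
Joint ranges: [-166.48, 166.48], [-47.26, 123.95], [12.59, 153.08], [-70.14, 250.14], [6.76, 159.57], [-176.63, 176.63]. Speed limits (degrees/s): [108.29, 108.29, 147.25, 172.46, 172.46, 172.46].

### API

Orientations are given as [roll, pitch, yaw] about the fixed x, y, z axes, in that order (R = Rz(yaw) Ry(pitch) Rx(roll)).
In Python, from cell import arm gives the robot as it stands.
- The arm moves only by the tool jog_arm, never from a script. Its argument "moves" is a list that holds one entry, the list of rows, each a list of 5 numbers: the gripper command: -1 is shut, 1 is fully open, values between are in proportion, then the shift along the tool's x, y, z in units of 0.25 m (1.0 is 0.25 m), then the turn about the tool's z in units of 0.5 rad (1.0 is 0.5 rad). A call has 1 to 12 rows; each row is the pose to reach, as a shift and turn from the pose commanded when the call began, along the tool's axes at that moment; what a row does not reach only later rows make up. A row lasts 1/10 s, in which the tool goes at most 50 mm and 8.59 degrees, less where a joint would pass 70% of its speed; a pose out of reach is approached as far as the arm can. A call with a number of a shift or a turn outside -1 to 1 is refused whole. A call with a gripper value outside its range is refused whole. The fingers move at their own pace and stop on an object; the grip force is fixed at half the most. Time passes only in rows, so rows that repeat a pose let the fingers close. It gives the time, the measured TCP pose, the force and the opening at its end, in the units of the state.
- arm.get_state(): the state, without advancing time (a new reading comes with each control period).
- arm.get_image(name): name is "side" or "top"; returns a dict with "pixels" (400x640x3 uint8, red, green, blue), "range_z" (400x640 float32, m along the optical axis (not along the pixel's ray), 0 where there is no reading), "camera_matrix" (3x3 intrinsics, pixels), "D" ([k1, k2, p1, p2, k3] as OpenCV has them; the pictures are not rectified), "R" (3x3) and "t" (3): a world point X has camera coordinates R X + t. Camera axes: x right, y down, z forward; pixel columns grow to the right and rows downward; lengths in m; the calibration is good to about 2 mm. A picture is of the moment at which its call begins.
- arm.job_done(): hands the job in, once; it reports no verdict.
Trained networks look in a picture, given as the dict that the camera call returned (one of the last four; its "shot" number tells which), for a name from the list of things; names that differ only in an ending like _2 or _b are one class to them, and where a whole thing is asked for, a point or a joint stands for the part that bears it (a point fixed in the world has none). Each returns a list of dicts, best first, with "confidence" (0 to 1); they miss things now and then, are a little off and sometimes report something else, mostly with a low value. They report only what shows in the picture. A call takes as long as a camera call.
- arm.spot_in(query, picture): "point" ([x, y, z] in m, in the coordinates of the camera as it stood for that picture, good to about 4 mm: the middle of the surface that is visible of it).
- arm.outline_of(query, picture): "region" (400x640 bool, what is visible of it).
The state is a dict: "time": time; "q": joint angles; "qvel": joint speeds; "effort": joint torques, N m; "position": TCP position; "eef_rot": TCP orientation; "wrist_force": force on the tool from outside, world axes, zero at the start; "torque": the same for the moment, N m; "gripper_width": finger opening in m.
Only numpy, scipy, OpenCV 4.12 (cv2) and the standard library are available. Lean on these libraries where they do the work, as an engineer would, in place of code of your own. Each camera call takes 0.05 s, during which the arm holds its last target.

### The job

Slide the padded catch tray by its tab all the way in under the lens bar, up to the stop; then, with the drift from the wooden block, press every lens that is still in the bar down out of its bore into the tray (do not push a lens with the fingers). After that draw the tray out towards the robot until all of it is clear of the bar and leave it flat on the table, lay all the lenses in the cleaner's basket without dropping them, and put the drift back upright in its block; leave the other things on the table alone.

Things in the scene. Friction and masses are not known exactly. Their poses are not given: they have to be found in the camera images.
- stand: Aluminium pressing stand, fixed to the table. Origin: on the table under the middle of the lens bar; x from the open front (robot's side) to the rear stop, y along the bar, z up. Under the bar a channel 252 mm wide between two cheeks (inner faces y = +-126 mm, front ends x = -43 mm), closed behind by the rear stop (18 mm high, face at x = 47 mm). Clamp screws at y = +-130.5 mm, up to 56 mm high.
- bar_mid (a point): Middle of the top face of the black lens bar (270 x 44 mm, 8 mm thick) fixed across the stand; stand's axes. Its underside is 24 mm and its top 32 mm above the table. Five through bores of 27 mm, centred at stand x = 0, y = -88, -44, 0, 44, 88 mm; some hold a lens, the others are empty.
- lens1_mid (a point): Centre (half-way up) of lens 1: glass in a steel rim, a disc 26 mm across, 8 mm thick, 16 g, z its axis. If present it starts in the bar's bore at y = -88 mm, flush with both faces, held tight by friction: some 10 to 15 N from above moves it (fingers do not fit); once its top is below the bar's underside it is free and drops about 10 mm to the tray. None if that bore is empty.
- lens2_mid (a point): Centre (half-way up) of lens 2: glass in a steel rim, a disc 26 mm across, 8 mm thick, 16 g, z its axis. If present it starts in the bar's bore at y = -44 mm, flush with both faces, held tight by friction: some 10 to 15 N from above moves it (fingers do not fit); once its top is below the bar's underside it is free and drops about 10 mm to the tray. None if that bore is empty.
- lens3_mid (a point): Centre (half-way up) of lens 3: glass in a steel rim, a disc 26 mm across, 8 mm thick, 16 g, z its axis. If present it starts in the bar's bore at y = 0 mm, flush with both faces, held tight by friction: some 10 to 15 N from above moves it (fingers do not fit); once its top is below the bar's underside it is free and drops about 10 mm to the tray. None if that bore is empty.
- lens4_mid (a point): Centre (half-way up) of lens 4: glass in a steel rim, a disc 26 mm across, 8 mm thick, 16 g, z its axis. If present it starts in the bar's bore at y = 44 mm, flush with both faces, held tight by friction: some 10 to 15 N from above moves it (fingers do not fit); once its top is below the bar's underside it is free and drops about 10 mm to the tray. None if that bore is empty.
- lens5_mid (a point): Centre (half-way up) of lens 5: glass in a steel rim, a disc 26 mm across, 8 mm thick, 16 g, z its axis. If present it starts in the bar's bore at y = 88 mm, flush with both faces, held tight by friction: some 10 to 15 N from above moves it (fingers do not fit); once its top is below the bar's underside it is free and drops about 10 mm to the tray. None if that bore is empty.
- tray_mid (a point): Padded catch tray (loose, about 350 g, 86 mm in x by 238 mm in y); the middle of its inner floor, 6 mm above its underside. Inside 80 x 232 mm; rim 3 mm thick, 8 mm above the floor: it passes under the bar with lenses lying in it. x points away from the grip tab. It slides on the table. Home against the rear stop, tray_mid is at stand x = 4 mm, y = 0 (7 mm of play to either side).
- tray_tab (a point): Centre of the tray's black grip tab: 14 mm wide in the tray's y, 34 mm long in x, 34 mm high from the table up (this point is 17 mm up), at x = -60 mm from tray_mid. Same axes as the tray.
- drift_grip (a point): Middle of the handle of the drift, a nylon push rod (loose, about 120 g), z up along it. Nose: round rod 20 mm thick, 60 mm long, flat end. Above it a collar 40 mm across, 7 mm thick; then the handle, 18 mm across, 48 mm long; then a knob 27 mm across, 8 mm high. This point is on the axis, 91 mm above the nose's end, 24 mm above the collar's top. Round: any yaw will do.
- drift_nose (a point): Centre of the flat end of the drift's nose, on its axis.
- block_hole (a point): Centre of the hole in the top of the drift's wooden bench block (fixed, 64 x 64 mm, 70 mm high; hole 28 mm wide, 66 mm deep). The drift starts, and is to be put back, upright in it with its collar resting on the block's top: drift_nose is then 60 mm below this point.
- basket_floor (a point): Middle of the inner floor (3 mm above the table) of the cleaner's basket: loose, open-topped, steel, 400 g, inside 174 mm in x by 92 mm in y, walls 32 mm high from the table. z up.
- drops: Dropper bottle, white, 26 mm across and 62 mm high, standing; a bystander. Origin at its underside.
- penlight: Penlight, steel, 120 mm long and 13 mm thick, lying; a bystander. Origin at its underside.
- occluder: Black occluder paddle, 6 mm thick, about 180 mm long; a bystander. Origin at its underside.
- condenser: Hand-held condensing lens ring, black, 54 mm across and 18 mm high; a bystander. Origin at its underside.
- speccase: Spectacle case, 65 x 160 x 38 mm; a bystander. Origin at its underside.
- saline: Saline bottle, 44 mm across and 130 mm high, standing; a bystander. Origin at its underside.

How it is judged:
By the outcome, as a careful person would: the job done as asked, in the order asked, and still so for the second after the job is handed in, with the robot touching nothing.
Of lens1, lens2, lens3, lens4, lens5 only 3 to 5 are there at a start; the rules pass over those that are not, and their reading is None.
At some moment in a run one of tray, basket may be knocked a few centimetres aside while the robot is not near it.
It also fails if it takes over 210 s, if anything falls off the work surface, if the arm or the gripper's body presses on something with over 40 N, if the wrist force passes 120 N, or if a joint passes its speed limit or range.

## Working session

There is one attempt and no reset: what is moved stays moved. The work goes in short steps, Python scripts to look and compute and a tool call to move; the robot and the scene stay as the last step left them, time stands still between calls to the robot, and variables do not carry over. Pictures are saved under pics/ and viewed, and the job is handed in when it is done.

Besides the shell and the picture viewer there is one more tool, called after "Request:" by a JSON object that holds its "method" and its "body", one argument or row to a line. jog_arm: Moves the arm, as the interface text tells. Shifts and turns lie within -1 to 1; 1 stands for 0.25 m of shift or 0.5 rad of turn. Its arguments: {"type":"object","properties":{"moves":{"type":"array","items":{"type":"array","items":{"type":"array","items":{"type":"number"}}}}},"required":["moves"]}

```bash
ls; mkdir -p pics; cat > h.py <<'E'
import numpy as np, cv2
from cell import arm
def shot(cam,name=None):
    p=arm.get_image(cam)
    if name: cv2.imwrite(f'pics/{name}.png',cv2.cvtColor(np.asarray(p['pixels']),cv2.COLOR_RGB2BGR))
    return p
def w(p,c): return np.asarray(p['R']).T@(np.asarray(c)-np.asarray(p['t']).ravel())
def cloud(p):
    K=np.asarray(p['camera_matrix']);D=np.asarray(p['D'],float)
    H,W=p['range_z'].shape
    u,v=np.meshgrid(np.arange(W),np.arange(H))
    n=cv2.undistortPoints(np.stack([u,v],-1).reshape(-1,1,2).astype(float),K,D).reshape(H,W,2)
    z=p['range_z'];c=np.dstack([n[...,0]*z,n[...,1]*z,z])
    X=(c-np.asarray(p['t']).ravel())@np.asarray(p['R'])
    X[z==0]=np.nan
    return X
def proj(p,X):
    K=np.asarray(p['camera_matrix']);D=np.asarray(p['D'],float)
    r=cv2.Rodrigues(np.asarray(p['R'],float))[0]
    return cv2.projectPoints(np.asarray(X,float).reshape(-1,1,3),r,np.asarray(p['t'],float).ravel(),K,D)[0].reshape(-1,2)
E
python3 - <<'E'
from h import *
s=arm.get_state();print({k:np.round(v,3) for k,v in s.items()})
for cam in('top','side'):
    p=shot(cam,cam+'0')
    print(cam,'campos',np.round(-np.asarray(p['R']).T@np.asarray(p['t']).ravel(),3))
    for q in ['stand','bar_mid','lens1_mid','tray_mid','tray_tab','drift_grip','drift_nose','block_hole','basket_floor','drops','penlight','occluder','condenser','speccase','saline']:
        try:
            for d in arm.spot_in(q,p)[:5]: print(q,np.round(w(p,d['point']),3),round(d['confidence'],2))
        except Exception as e: print(q,e)
E
```

```text
pics
{'time': np.float64(0.0), 'q': array([ 6.4544e+01,  2.8315e+01,  7.7128e+01,  1.0000e-03,  7.4630e+01,
       -5.4710e+00]), 'qvel': array([-0.047, -0.047, -0.027,  0.053,  0.082, -0.005]), 'effort': array([-2.0000e-03, -8.7883e+01, -3.8186e+01,  7.1000e-02,  5.3000e-02,
       -0.0000e+00]), 'position': array([0.213, 0.587, 0.213]), 'eef_rot': array([-1.79927e+02, -7.00000e-03,  1.60015e+02]), 'wrist_force': array([ 0.229,  0.092, -0.244]), 'torque': array([ 0.033, -0.036, -0.006]), 'gripper_width': np.float64(0.091)}
top campos [0.497 0.012 1.063]
stand [ 0.653 -0.036  0.032] 0.66
bar_mid [ 0.653 -0.031  0.031] 0.86
lens1_mid [ 0.624 -0.119  0.028] 0.47
tray_mid [ 0.499 -0.012  0.009] 0.81
tray_mid [ 0.485 -0.387  0.078] 0.46
tray_tab [ 0.503 -0.015  0.007] 0.76
tray_tab [ 0.283 -0.196  0.005] 0.4
drift_grip [ 0.488 -0.386  0.078] 0.84
drift_grip [ 0.501 -0.017  0.008] 0.66
drift_nose [ 0.487 -0.388  0.084] 0.78
block_hole [ 0.486 -0.373  0.06 ] 0.88
block_hole [ 0.625 -0.118  0.034] 0.35
basket_floor [0.526 0.404 0.002] 0.82
drops [0.751 0.271 0.04 ] 0.6
penlight [ 0.637 -0.0
[... 576 characters left out ...]
.035] 0.74
drift_grip [0.679 0.351 0.064] 0.48
drift_grip [ 0.465 -0.419  0.051] 0.41
drift_nose [ 0.481 -0.401  0.086] 0.91
drift_nose [0.681 0.35  0.063] 0.69
drift_nose [ 0.648 -0.089  0.022] 0.64
drift_nose [ 0.466 -0.418  0.049] 0.59
drift_nose [ 0.495 -0.027 -0.   ] 0.44
block_hole [ 0.469 -0.42   0.051] 0.94
basket_floor [0.52  0.411 0.013] 0.93
drops [ 0.696 -0.319  0.018] 0.52
drops [0.746 0.265 0.025] 0.47
penlight [0.322 0.211 0.011] 0.7
occluder [ 0.281 -0.207  0.009] 0.9
occluder [0.323 0.208 0.012] 0.43
condenser [ 0.696 -0.318  0.017] 0.6
condenser [ 0.651 -0.09   0.021] 0.42
condenser [ 0.496 -0.026  0.001] 0.4
speccase [0.797 0.04  0.034] 0.96
saline [0.678 0.349 0.061] 0.94
```

View pics/top0.png

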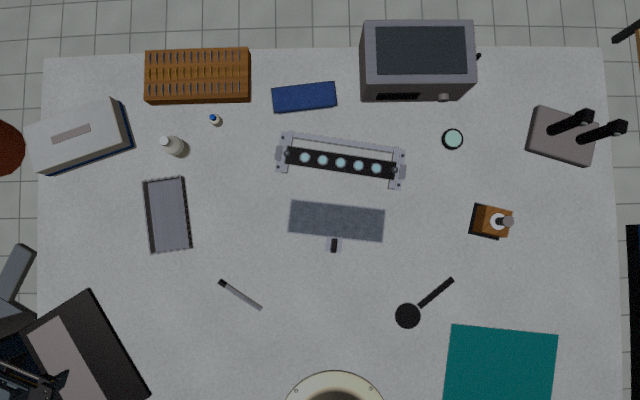

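View pics/side0.png

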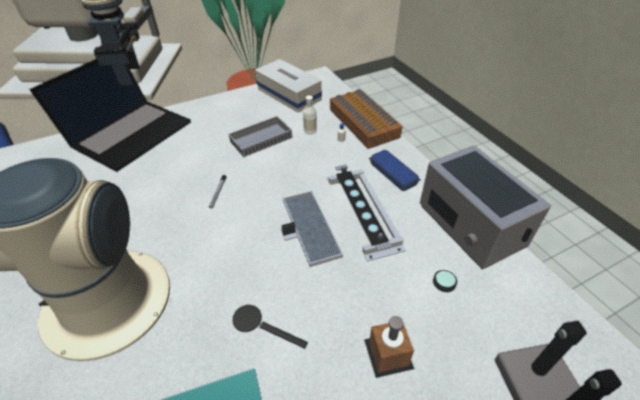

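The top picture shows the tray at (337,221) with its tab at (334,245), and the bar running from (287,155) to (395,170). The drift is in its block at (495,221) and the basket is at (167,215). Next I'll zoom in and fit poses.

```bash
python3 - <<'E'
from h import *
p=shot('top');s=shot('side')
a=cv2.cvtColor(p['pixels'],cv2.COLOR_RGB2BGR)[120:260,265:415]
b=cv2.cvtColor(s['pixels'],cv2.COLOR_RGB2BGR)[155:270,275:410]
cv2.imwrite('pics/z1.png',cv2.resize(a,None,fx=4,fy=4,interpolation=cv2.INTER_CUBIC))
cv2.imwrite('pics/z2.png',cv2.resize(b,None,fx=4,fy=4,interpolation=cv2.INTER_CUBIC))
X=cloud(p)
for q in ['lens1_mid','bar_mid','tray_mid','tray_tab','basket_floor','drift_grip','block_hole']:
    for d in arm.outline_of(q,p)[:6]:
        m=d['region'];P=X[m];P=P[~np.isnan(P[:,0])]
        v,u=np.where(m)
        r=cv2.minAreaRect(P[:,:2].astype(np.float32))
        print(q,round(d['confidence'],2),m.sum(),'px',u.mean().round(1),v.mean().round(1),'med',np.median(P,0).round(3),'zr',np.percentile(P[:,2],[5,95]).round(3),'rect',np.round(r[0],3),np.round(r[1],3),round(r[2],1))
E
```

```text
lens1_mid 0.66 88 px 375.5 167.5 med [ 0.627 -0.117  0.031] zr [0.029 0.034] rect [ 0.627 -0.116] [0.022 0.023] 89.3
bar_mid 0.83 3360 px 341.0 157.6 med [ 0.653 -0.037  0.029] zr [0.003 0.038] rect [ 0.654 -0.035] [0.328 0.109] 80.0
bar_mid 0.31 910 px 486.6 221.2 med [ 0.491 -0.372  0.058] zr [0.001 0.072] rect [ 0.49  -0.405] [0.102 0.084] 74.4
tray_mid 0.63 3537 px 335.8 221.8 med [ 0.498 -0.014  0.006] zr [0.003 0.014] rect [ 0.485 -0.017] [0.239 0.118] 81.9
tray_tab 0.67 3581 px 335.7 221.7 med [ 0.499 -0.014  0.006] zr [0.003 0.015] rect [ 0.485 -0.016] [0.24 0.12] 82.7
basket_floor 0.73 3362 px 166.9 214.7 med [0.524 0.403 0.004] zr [-0.     0.034] rect [0.526 0.405] [0.188 0.119] 6.2
drift_grip 0.57 289 px 500.6 221.2 med [ 0.49  -0.389  0.09 ] zr [0.075 0.135] rect [ 0.489 -0.392] [0.036 0.034] 5.4
block_hole 0.6 995 px 487.1 221.7 med [ 0.488 -0.373  0.058] zr [0.001 0.072] rect [ 0.488 -0.406] [0.107 0.084] 75.9
```

```bash
python3 - <<'E'
from h import *
p=shot('top');X=cloud(p)
# depth strip over bar along col, row of bores
im=p['pixels'].astype(int)
for (u,v) in [(305,157),(322,160),(340,163),(358,165),(376,168),(313,158),(331,161)]:
    print((u,v),im[v,u],X[v-1:v+2,u-1:u+2,2].round(4).ravel(), X[v,u].round(3))
E
```

```text
(305, 157) [133 163 166] [0.0328 0.032  0.0316 0.0296 0.0352 0.0319 0.0332 0.0339 0.0306] [0.656 0.055 0.035]
(322, 160) [128 160 166] [0.0307 0.0317 0.0321 0.0303 0.0312 0.0304 0.0313 0.0312 0.0317] [0.649 0.014 0.031]
(340, 163) [126 159 165] [0.0323 0.0316 0.0299 0.029  0.0295 0.0328 0.0352 0.0327 0.03  ] [ 0.641 -0.03   0.029]
(358, 165) [125 159 166] [0.0347 0.0311 0.0313 0.033  0.0343 0.033  0.0318 0.0324 0.032 ] [ 0.634 -0.073  0.034]
(376, 168) [123 155 164] [0.0345 0.0306 0.0329 0.0296 0.0325 0.032  0.032  0.0342 0.03  ] [ 0.626 -0.117  0.032]
(313, 158) [26 22 24] [0.0321 0.0296 0.0337 0.0275 0.0297 0.0333 0.0279 0.0326 0.0331] [0.654 0.035 0.03 ]
(331, 161) [11 14 19] [0.0304 0.0363 0.0322 0.0309 0.0323 0.0305 0.0315 0.033  0.0312] [ 0.646 -0.008  0.032]
```

View pics/z1.png

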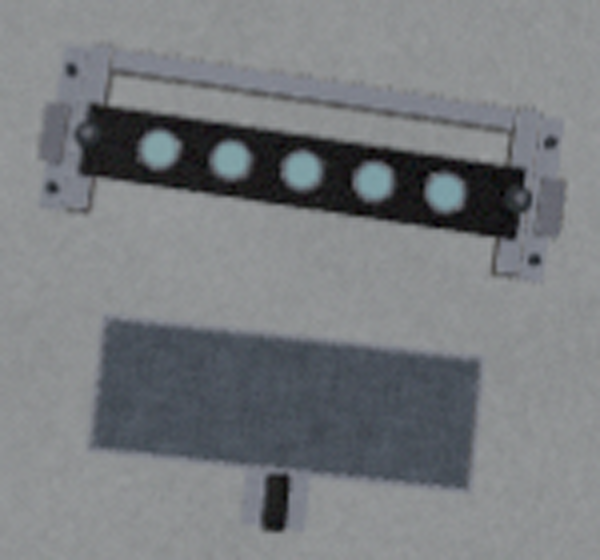

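View pics/z2.png

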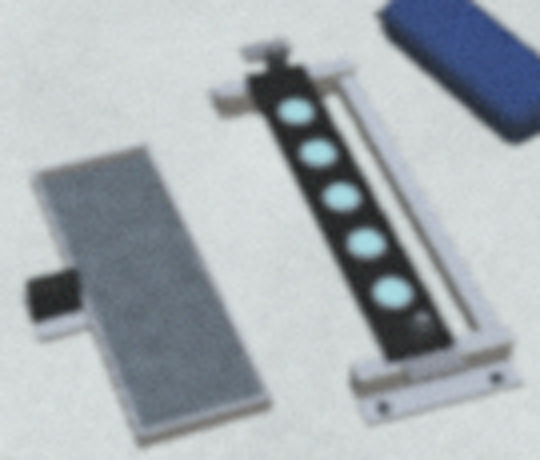

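Both zooms show all five bores filled, with cyan discs in every one. I'll measure precisely by colour, casting rays onto planes of known height.

```bash
cat >> h.py <<'E'
def onplane(p,uv,z):
    K=np.asarray(p['camera_matrix']);D=np.asarray(p['D'],float)
    n=cv2.undistortPoints(np.asarray(uv,float).reshape(-1,1,2),K,D).reshape(-1,2)
    d=np.c_[n,np.ones(len(n))]@np.asarray(p['R'])
    c=-np.asarray(p['R']).T@np.asarray(p['t']).ravel()
    return c+d*((z-c[2])/d[:,2])[:,None]
def lensblobs(p,z):
    im=p['pixels'].astype(int);m=((im[...,1]-im[...,0]>20)&(im[...,1]>70)).astype(np.uint8)
    n,l,st,c=cv2.connectedComponentsWithStats(m)
    k=[i for i in range(1,n) if 25<st[i,4]<300]
    return [(c[i].round(1),st[i,4],onplane(p,[c[i]],z)[0].round(4)) for i in k]
E
python3 - <<'E'
from h import *
P=[shot('top'),shot('side')]
for p in P:
    for b in lensblobs(p,.032): print(b)
    X=cloud(p);d=X[...,:]
    # tab top: dark & z>.024 near tab
    im=p['pixels'].astype(int).sum(2)
    m=(np.abs(X[...,0]-.44)<.04)&(np.abs(X[...,1]+.005)<.05)&(im<170)
    v,u=np.where(m);print('tab px',u.mean(),v.mean(),m.sum(),np.nanmedian(X[m],0).round(3),np.percentile(X[m][:,2],[10,50,90]).round(3), onplane(p,[[u.mean(),v.mean()]],.034).round(4))
    # tray floor dark pixels
    m=(np.abs(X[...,0]-.5)<.09)&(np.abs(X[...,1]+.013)<.16)&(X[...,2]<.022)&(im<330)
    n,l,st,c=cv2.connectedComponentsWithStats(m.astype(np.uint8));i=1+np.argmax(st[1:,4]);v,u=np.where(l==i)
    Q=onplane(p,np.c_[u,v],.006);r=cv2.minAreaRect(Q[:,:2].astype(np.float32));print('tray',r,Q.mean(0),st[i])
    # drift knob top
    m=(np.abs(X[...,0]-.488)<.04)&(np.abs(X[...,1]+.39)<.04)&(X[...,2]>.118)
    print('knob',np.median(X[m],0).round(4),m.sum())
    m=(np.abs(X[...,0]-.488)<.05)&(np.abs(X[...,1]+.39)<.05)&(np.abs(X[...,2]-.07)<.005)
    r=cv2.minAreaRect(X[m][:,:2].astype(np.float32));print('block',np.median(X[m],0).round(4),m.sum(),r)
    m=(np.abs(X[...,0]-.525)<.14)&(np.abs(X[...,1]-.405)<.1)&(np.abs(X[...,2]-.032)<.006)
    r=cv2.minAreaRect(X[m][:,:2].astype(np.float32));print('basket',r,m.sum())
E
```

```text
(array([452.6, 138.3]), np.int32(197), array([ 0.6959, -0.3095,  0.032 ]))
(array([304.4, 156.6]), np.int32(47), array([0.6578, 0.0563, 0.032 ]))
(array([322.2, 159.3]), np.int32(48), array([0.6503, 0.013 , 0.032 ]))
(array([340.1, 162.2]), np.int32(49), array([ 0.6422, -0.0303,  0.032 ]))
(array([358. , 164.8]), np.int32(47), array([ 0.6348, -0.0736,  0.032 ]))
(array([375.8, 167.6]), np.int32(52), array([ 0.627 , -0.1167,  0.032 ]))
tab px 333.6470588235294 245.23529411764707 68 [ 0.442 -0.01   0.034] [0.031 0.034 0.036] [[ 0.442  -0.0096  0.034 ]]
tray ((0.5010614991188049, -0.017673678696155548), (0.23425592482089996, 0.08059892058372498), 82.3118667602539) [ 0.5011914  -0.01772932  0.006     ] [ 288  200   97   42 3055]
knob [ 0.4897 -0.3937  0.1327] 112
block [ 0.4882 -0.3873  0.0698] 474 ((0.4896117150783539, -0.39606285095214844), (0.06661104410886765, 0.06511205434799194), 75.1836166381836)
basket ((0.5464075803756714, 0.40035855770111084), (0.22699588537216187, 0.1023210734128952), 7.073439121246338) 487
(array([395.2, 167.3]), np.int32(289), array([0.8086, 0.0462, 0.032 ])
[... 330 characters left out ...]
array([ 0.6265, -0.1183,  0.032 ]))
(array([445.2, 278.7]), np.int32(246), array([ 0.6888, -0.3226,  0.032 ]))
tab px 288.3837209302326 228.43023255813952 86 [ 0.441 -0.017  0.025] [0.012 0.025 0.033] [[ 0.4372 -0.0243  0.034 ]]
tray ((0.44908708333969116, -0.007514979690313339), (0.047577835619449615, 0.02492685057222843), 18.80509376525879) [ 0.44478255 -0.00914711  0.006     ] [282 222  14  13  64]
knob [ 0.4872 -0.3971  0.1321] 173
block [ 0.4789 -0.4072  0.0695] 711 ((0.48856213688850403, -0.3962802588939667), (0.06497158110141754, 0.0645425021648407), 74.60053253173828)
basket ((0.5463520884513855, 0.39844974875450134), (0.22746388614177704, 0.10686565935611725), 6.366199016571045) 269
```

```bash
cat > go.py <<'E'
import sys,numpy as np
from cell import arm
from scipy.spatial.transform import Rotation as Ro
# usage: go.py x y z yaw  -> units
s=arm.get_state();x,y,z,yaw=map(float,sys.argv[1:5])
R=Ro.from_euler('xyz',s['eef_rot'],degrees=True)
d=R.inv().apply(np.array([x,y,z])-s['position'])/.25
dy=(yaw-s['eef_rot'][2]+180)%360-180
# tool z down => turn about tool z is negative of world yaw
print('t',round(float(s['time']),2),'pos',np.round(s['position'],4),'rot',np.round(s['eef_rot'],1),'F',np.round(s['wrist_force'],1),'w',round(float(s['gripper_width']),4))
print('shift units',d.round(3),'mm',(d*250).round(0),'turn',round(-np.radians(dy)/.5,3),'rows>=',np.ceil(np.linalg.norm(d)*5),np.ceil(abs(dy)/8.59))
E
python3 go.py .4415 -.0097 .12 172.3
python3 - <<'E'
from h import *
p=shot('top');X=cloud(p)
# tongue height beside tab
m=(np.abs(X[...,0]-.445)<.02)&(np.abs(X[...,1]+.01)<.04)
v,u=np.where(m)
for vv in range(240,252): print(vv,[f"{X[vv,uu,2]*1000:.0f}" for uu in range(322,346)])
E
```

```text
t 2.2 pos [0.2136 0.5874 0.2139] rot [-180.    0.  160.] F [ 0.1 -0.1  0.1] w 0.091
shift units [-1.673 -1.933  0.376] mm [-418. -483.   94.] turn -0.429 rows>= 13.0 2.0
240 ['1', '2', '3', '-1', '1', '2', '1', '2', '4', '27', '35', '35', '34', '36', '34', '3', '9', '5', '10', '6', '1', '-2', '0', '1']
241 ['-4', '-1', '0', '-1', '4', '2', '6', '3', '2', '32', '30', '35', '34', '32', '33', '6', '6', '5', '5', '7', '0', '0', '-1', '0']
242 ['-4', '-1', '-4', '-1', '6', '3', '8', '6', '6', '35', '33', '33', '33', '38', '34', '5', '4', '6', '6', '4', '-2', '-2', '-2', '-2']
243 ['0', '-2', '-2', '1', '7', '6', '5', '5', '3', '31', '34', '33', '36', '33', '31', '7', '9', '3', '6', '5', '-0', '-1', '1', '-3']
244 ['2', '3', '-0', '-2', '2', '5', '8', '4', '4', '34', '36', '34', '34', '32', '34', '4', '5', '5', '6', '4', '-0', '-3', '1', '2']
245 ['1', '-1', '-1', '4', '6', '4', '4', '5', '6', '33', '36', '33', '34', '34', '34', '8', '3', '7', '4', '5', '-3', '-1', '-3', '3']
246 ['-2', '1', '-3', '7', '7', '6', '3', '6', '5', '32', '35', '35', '36', '35', '32', '6', '2', '5', '3', '7', '4', '1', '-1', '-0']
247 ['1', '1', 'nan', '4', '5', '5', '5', '2', '8', '33', '35', '34', '36', '33', '32', '4', '6', '5', '9', '7', '-0', '-1', '2', '1']
248 ['1', '0', '-4', '3', '6', '4', '6', '6', '16', '33', '32', '35', '35', '33', '30', '7', '7', '5', '3', '1', '0', '-1', '0', '1']
249 ['2', '6', '2', '6', '3', '5', '7', '4', '25', '34', '30', '34', '35', '32', '3', '4', '6', '8', '7', '-1', '-0', '-4', '1', '-3']
250 ['-4', '0', '-3', '3', '4', '2', '6', '5', '34', '36', '31', '35', 'nan', '33', '8', '2', '4', '5', '7', '-3', '1', '3', '-3', '-0']
251 ['-3', '-2', '0', '-3', '-0', '1', '1', '-1', '28', '32', '30', '34', '35', '35', '4', '4', '9', '7', '7', '-0', '3', '-1', '2', '-1']
```

Request:
{"method": "jog_arm", "body": {
  "moves": [
    [[1,-0.2,-0.24,0,-0.1],[1,-0.4,-0.48,0,-0.2],[1,-0.84,-0.97,0.1,-0.43],[1,-0.84,-0.97,0.1,-0.43],[1,-0.84,-0.97,0.1,-0.43],[1,-0.84,-0.97,0.1,-0.43],[1,-0.84,-0.97,0.1,-0.43],[1,-0.84,-0.97,0.1,-0.43],[1,-0.84,-0.97,0.1,-0.43],[1,-0.84,-0.97,0.1,-0.43]]
  ]
}}

```text
time: 3.25
position: [0.328, 0.2885, 0.1891]
eef_rot: [180.0, 0.0, 172.4]
wrist_force: [-0.7, -0.2, -0.5]
gripper_width: 0.0913
```

```bash
python3 go.py .4415 -.0097 .08 172.3
```

```text
t 3.25 pos [0.328  0.2885 0.1891] rot [180.    0.  172.4] F [-0.7 -0.2 -0.5] w 0.0913
shift units [-0.608 -1.122  0.436] mm [-152. -281.  109.] turn 0.002 rows>= 7.0 1.0
```

Request:
{"method": "jog_arm", "body": {
  "moves": [
    [[1,-0.6,-0.98,0.26,0],[1,-0.6,-0.98,0.26,0],[1,-0.6,-0.98,0.26,0],[1,-0.6,-0.98,0.26,0],[1,-0.6,-0.98,0.26,0],[1,-0.6,-0.98,0.26,0],[1,-0.6,-0.98,0.26,0],[1,-0.6,-0.98,0.26,0]]
  ]
}}

```text
time: 4.05
position: [0.4444, 0.025, 0.1236]
eef_rot: [180.0, -0.0, 172.3]
wrist_force: [-0.1, 0.8, 0.4]
gripper_width: 0.0909
```

```bash
python3 go.py .4415 -.0097 .011 172.3
```

```text
t 4.05 pos [0.4444 0.025  0.1236] rot [180.   -0.  172.3] F [-0.1  0.8  0.4] w 0.0909
shift units [-0.007 -0.139  0.45 ] mm [ -2. -35. 113.] turn -0.001 rows>= 3.0 1.0
```

Request:
{"method": "jog_arm", "body": {
  "moves": [
    [[1,0.006,-0.139,0,0],[1,0.006,-0.139,0.15,0],[1,0.006,-0.139,0.3,0],[1,0.006,-0.139,0.45,0],[1,0.006,-0.139,0.45,0],[-1,0.006,-0.139,0.45,0],[-1,0.006,-0.139,0.45,0],[-1,0.006,-0.139,0.45,0],[-1,0.006,-0.139,0.45,0],[-1,0.006,-0.139,0.45,0],[-1,0.006,-0.139,0.45,0]]
  ]
}}

```text
time: 5.15
position: [0.4382, -0.0094, 0.0118]
eef_rot: [-180.0, 0.0, 172.3]
wrist_force: [0.6, 0.2, 0.2]
gripper_width: 0.0458
```

```bash
python3 go.py .4415 -.0097 .011 172.3; python3 - <<'E'
from h import *
p=shot('top');
a=cv2.cvtColor(p['pixels'],cv2.COLOR_RGB2BGR)[120:300,265:415]
cv2.imwrite('pics/z3.png',cv2.resize(a,None,fx=3,fy=3,interpolation=cv2.INTER_CUBIC))
E
```

```text
t 5.15 pos [ 0.4382 -0.0094  0.0118] rot [-180.     0.   172.3] F [0.6 0.2 0.2] w 0.0458
shift units [-0.013  0.001  0.003] mm [-3.  0.  1.] turn 0.001 rows>= 1.0 1.0
```

View pics/z3.png

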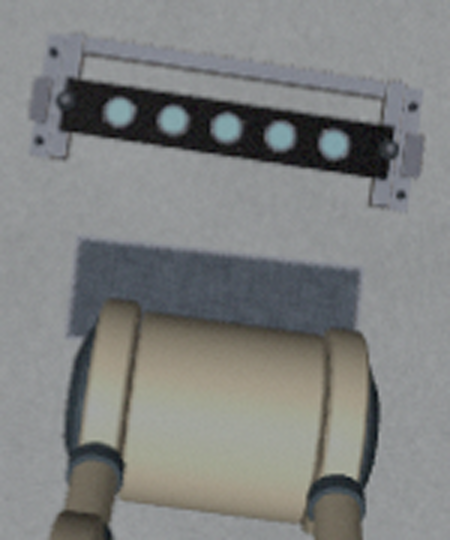

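The picture shows the tray still in place, with the gripper over the tab. The fingers need more time to close.

Request:
{"method": "jog_arm", "body": {
  "moves": [
    [[-1,0,0,0,0],[-1,0,0,0,0],[-1,0,0,0,0],[-1,0,0,0,0],[-1,0,0,0,0],[-1,0,0,0,0],[-1,0,0,0,0]]
  ]
}}

```text
time: 5.9
position: [0.4379, -0.0094, 0.0114]
eef_rot: [-180.0, -0.0, 172.3]
wrist_force: [-0.2, -1.2, -1.5]
gripper_width: 0.0139
```

```bash
python3 go.py .4844 -.0034 .0118 170
```

```text
t 5.9 pos [ 0.4379 -0.0094  0.0114] rot [-180.    -0.   172.3] F [-0.2 -1.2 -1.5] w 0.0139
shift units [-0.181  0.049 -0.002] mm [-45.  12.  -0.] turn 0.081 rows>= 1.0 1.0
```

Request:
{"method": "jog_arm", "body": {
  "moves": [
    [[-1,-0.03,0.01,0,0.02],[-1,-0.06,0.02,0,0.04],[-1,-0.1,0.03,0,0.06],[-1,-0.14,0.04,0,0.08],[-1,-0.18,0.049,0,0.081],[-1,-0.18,0.049,0,0.081],[-1,-0.18,0.049,0,0.081]]
  ]
}}

```text
time: 6.6
position: [0.4845, -0.0032, 0.0114]
eef_rot: [180.0, 0.0, 170.0]
wrist_force: [0.8, -0.7, -1.2]
gripper_width: 0.014
```

```bash
python3 go.py .5839 -.021 .0118 170; python3 - <<'E'
from h import *
for c in('top','side'):
    p=shot(c);
    k=(120,300,265,415) if c=='top' else (140,290,250,430)
    a=cv2.cvtColor(p['pixels'],cv2.COLOR_RGB2BGR)[k[0]:k[1],k[2]:k[3]]
    cv2.imwrite(f'pics/z4{c}.png',cv2.resize(a,None,fx=3,fy=3,interpolation=cv2.INTER_CUBIC))
E
```

```text
t 6.6 pos [ 0.4845 -0.0032  0.0114] rot [180.   0. 170.] F [ 0.8 -0.7 -1.2] w 0.014
shift units [-0.404 -0.001 -0.002] mm [-101.   -0.   -0.] turn 0.001 rows>= 3.0 1.0
```

View pics/z4top.png

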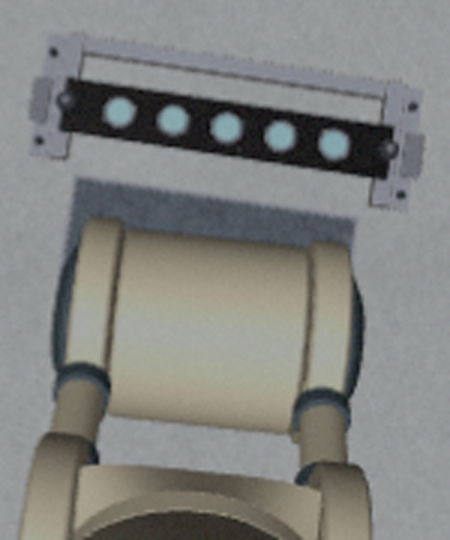

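View pics/z4side.png

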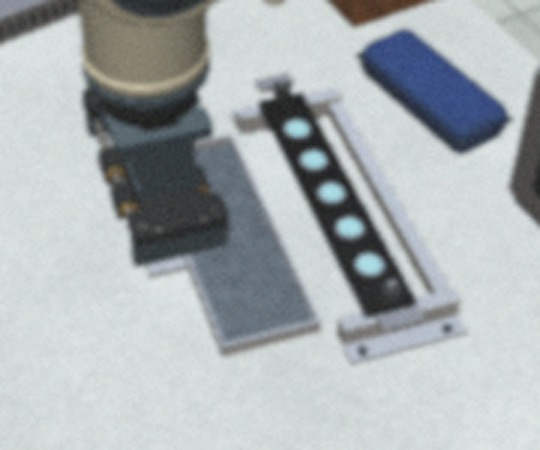

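The tray is nearly parallel to the bar and centred on the channel, so I'll slide it in.

Request:
{"method": "jog_arm", "body": {
  "moves": [
    [[-1,-0.04,0,0,0],[-1,-0.08,0,0,0],[-1,-0.13,0,0,0],[-1,-0.18,0,0,0],[-1,-0.23,0,0,0],[-1,-0.28,0,0,0],[-1,-0.33,0,0,0],[-1,-0.37,0,0,0],[-1,-0.39,0,0,0],[-1,-0.39,0,0,0]]
  ]
}}

```text
time: 7.7
position: [0.5808, -0.0203, 0.0114]
eef_rot: [-180.0, 0.0, 170.0]
wrist_force: [1.5, -0.3, 0.0]
gripper_width: 0.0137
```

```bash
python3 go.py .5839 -.021 .0118 170
```

```text
t 7.7 pos [ 0.5808 -0.0203  0.0114] rot [-180.    0.  170.] F [ 1.5 -0.3  0. ] w 0.0137
shift units [-0.013 -0.001 -0.002] mm [-3. -0. -0.] turn 0.0 rows>= 1.0 1.0
```

Next I'll creep to the stop and watch the force.

Request:
{"method": "jog_arm", "body": {
  "moves": [
    [[-1,-0.006,0,0,0],[-1,-0.012,0,0,0],[-1,-0.012,0,0,0]]
  ]
}}

```text
time: 8.0
position: [0.5831, -0.0206, 0.0114]
eef_rot: [180.0, -0.0, 170.0]
wrist_force: [0.3, 0.2, -1.6]
gripper_width: 0.0136
```

Request:
{"method": "jog_arm", "body": {
  "moves": [
    [[-1,-0.006,0,0,0],[-1,-0.012,0,0,0],[-1,-0.012,0,0,0]]
  ]
}}

```text
time: 8.3
position: [0.5833, -0.0207, 0.0113]
eef_rot: [-180.0, -0.3, 170.0]
wrist_force: [-15.2, 1.4, 11.2]
gripper_width: 0.0141
```

It's at the stop, with a 15 N reaction. Release and lift.

Request:
{"method": "jog_arm", "body": {
  "moves": [
    [[-1,0.008,0,0,0],[-0.4,0.008,0,0,0],[-0.2,0.008,0,0,0],[-0.2,0.008,0,0,0],[-0.2,0.008,0,0,0],[-0.2,0.008,0,0,0],[-0.2,0.008,-0.0,-0.2,0],[-0.2,0.008,0,-0.4,0],[-0.2,0.008,0,-0.7,0],[-0.2,0.008,0,-0.7,0]]
  ]
}}

```text
time: 9.3
position: [0.5855, -0.021, 0.1908]
eef_rot: [180.0, 0.3, 170.0]
wrist_force: [0.0, 0.1, -1.1]
gripper_width: 0.0363
```

```bash
python3 go.py .488 -.396 .18 170
```

```text
t 9.3 pos [ 0.5855 -0.021   0.1908] rot [180.    0.3 170. ] F [ 0.   0.1 -1.1] w 0.0363
shift units [ 0.124 -1.545  0.042] mm [  31. -386.   11.] turn 0.001 rows>= 8.0 1.0
```

Request:
{"method": "jog_arm", "body": {
  "moves": [
    [[1,0.06,-0.2,0,0],[1,0.1,-0.4,0,0],[1,0.12,-0.6,0,0],[1,0.12,-0.8,0,0],[1,0.12,-0.95,0,0],[1,0.12,-0.95,0,0],[1,0.12,-0.95,0,0]]
  ]
}}

```text
time: 10.0
position: [0.5131, -0.2503, 0.1863]
eef_rot: [180.0, -0.0, 169.9]
wrist_force: [0.4, 0.6, -0.4]
gripper_width: 0.0892
```

```bash
python3 go.py .4888 -.3958 .18 170; python3 - <<'E'
from h import *
p=shot('top')
a=cv2.cvtColor(p['pixels'],cv2.COLOR_RGB2BGR)[100:290,135:425]
cv2.imwrite(f'pics/z5.png',cv2.resize(a,None,fx=2.5,fy=2.5,interpolation=cv2.INTER_CUBIC))
X=cloud(p);m=(np.abs(X[...,0]-.586)<.05)&(np.abs(X[...,1]+.02)<.05)&(np.abs(X[...,2]-.034)<.006)&(p['pixels'].astype(int).sum(2)<150)
v,u=np.where(m);print(len(u),onplane(p,[[u.mean(),v.mean()]],.034))
E
```

```text
t 10.0 pos [ 0.5131 -0.2503  0.1863] rot [180.   -0.  169.9] F [ 0.4  0.6 -0.4] w 0.0892
shift units [-0.007 -0.59   0.025] mm [  -2. -148.    6.] turn -0.003 rows>= 3.0 1.0
248 [[ 0.61692708 -0.02546609  0.034     ]]
```

View pics/z5.png

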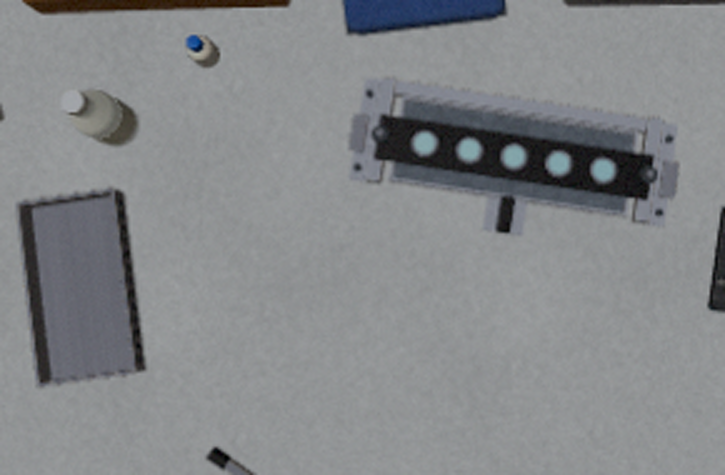

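The tray is home against the stop, with its tab at full-image pixel (337,186). Next is the drift.

Request:
{"method": "jog_arm", "body": {
  "moves": [
    [[1,0,-0.2,0,0],[1,0,-0.4,0,0],[1,-0.007,-0.59,0,0],[1,-0.007,-0.59,0,0],[1,-0.007,-0.59,0,0],[1,-0.007,-0.59,0,0]]
  ]
}}

```text
time: 10.65
position: [0.49, -0.3934, 0.1863]
eef_rot: [180.0, -0.0, 170.1]
wrist_force: [-0.1, 1.2, 0.2]
gripper_width: 0.0913
```

```bash
python3 go.py .4888 -.3958 .081 170
```

```text
t 10.65 pos [ 0.49   -0.3934  0.1863] rot [180.   -0.  170.1] F [-0.1  1.2  0.2] w 0.0913
shift units [ 0.003 -0.011  0.421] mm [  1.  -3. 105.] turn 0.003 rows>= 3.0 1.0
```

Request:
{"method": "jog_arm", "body": {
  "moves": [
    [[1,0,0,0.1,0],[1,0,0,0.2,0],[1,0,0,0.2,0],[1,0,0,0.2,0]]
  ]
}}

```text
time: 11.05
position: [0.49, -0.394, 0.1369]
eef_rot: [180.0, -0.0, 170.1]
wrist_force: [0.0, -1.0, 0.7]
gripper_width: 0.0912
```

```bash
python3 go.py .4888 -.3958 .081 170
```

```text
t 11.05 pos [ 0.49   -0.394   0.1369] rot [180.   -0.  170.1] F [ 0.  -1.   0.7] w 0.0912
shift units [ 0.003 -0.008  0.224] mm [ 1. -2. 56.] turn 0.003 rows>= 2.0 1.0
```

Request:
{"method": "jog_arm", "body": {
  "moves": [
    [[1,0.003,-0.008,0.1,0],[1,0.003,-0.008,0.22,0],[1,0.003,-0.008,0.22,0],[0,0.003,-0.008,0.22,0],[-1,0.003,-0.008,0.22,0],[-1,0.003,-0.008,0.22,0],[-1,0.003,-0.008,0.22,0],[-1,0.003,-0.008,0.22,0],[-1,0.003,-0.008,0.22,0],[-1,0.003,-0.008,0.22,0],[-1,0.003,-0.008,0.22,0],[-1,0.003,-0.008,0.22,0]]
  ]
}}

```text
time: 12.25
position: [0.4884, -0.3969, 0.0814]
eef_rot: [180.0, -0.0, 170.0]
wrist_force: [0.1, 1.1, 1.6]
gripper_width: 0.0258
```

Request:
{"method": "jog_arm", "body": {
  "moves": [
    [[-1,0,0,0,0],[-1,0,0,0,0],[-1,0,0,0,0],[-1,0,0,0,0]]
  ]
}}

```text
time: 12.65
position: [0.4885, -0.3969, 0.0814]
eef_rot: [180.0, -0.0, 170.0]
wrist_force: [-0.1, 1.6, -0.6]
gripper_width: 0.0255
```

The opening is 25.5 mm where 18 was expected, so I'll look.

```bash
python3 - <<'E'
from h import *
for c in('top','side'):
    p=shot(c);
    k=(160,280,440,560) if c=='top' else (260,390,320,470)
    a=cv2.cvtColor(p['pixels'],cv2.COLOR_RGB2BGR)[k[0]:k[1],k[2]:k[3]]
    cv2.imwrite(f'pics/z6{c}.png',cv2.resize(a,None,fx=4,fy=4,interpolation=cv2.INTER_CUBIC))
print(arm.get_state()['gripper_width'])
E
```

```text
0.026025821694969368
```

View pics/z6side.png

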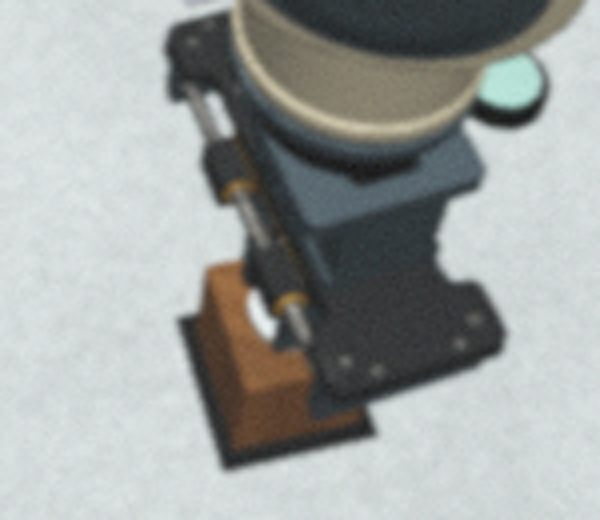

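```bash
python3 - <<'E'
from h import *
s=arm.get_state();print(s['torque'],s['wrist_force'],s['gripper_width'])
p=shot('side');X=cloud(p)
im=p['pixels']
# points near drift, at heights 0.06-0.14
m=(np.abs(X[...,0]-.489)<.05)&(np.abs(X[...,1]+.396)<.05)&(X[...,2]>.073)&(X[...,2]<.14)
v,u=np.where(m)
for i in range(0,len(u),max(1,len(u)//60)): print(u[i],v[i],X[v[i],u[i]].round(3),im[v[i],u[i]])
E
```

```text
[ 0.25824998 -0.03575881 -0.01154827] [-0.07679448  1.43982672  1.31834749] 0.026025821694969368
387 314 [ 0.48  -0.379  0.14 ] [53 57 56]
386 315 [ 0.479 -0.379  0.138] [62 64 67]
386 316 [ 0.478 -0.38   0.137] [68 72 68]
388 316 [ 0.482 -0.381  0.135] [52 51 46]
387 317 [ 0.478 -0.383  0.137] [61 60 60]
381 318 [ 0.474 -0.373  0.121] [149 153 152]
388 318 [ 0.481 -0.384  0.132] [50 50 49]
381 319 [ 0.475 -0.373  0.116] [136 141 142]
388 319 [ 0.482 -0.382  0.125] [59 57 57]
381 320 [ 0.475 -0.373  0.113] [126 133 134]
389 320 [ 0.48  -0.388  0.132] [65 63 60]
381 321 [ 0.474 -0.374  0.112] [117 126 126]
380 322 [ 0.475 -0.372  0.103] [168 173 175]
382 322 [ 0.473 -0.379  0.116] [58 65 68]
381 323 [ 0.473 -0.376  0.108] [92 98 98]
380 324 [ 0.474 -0.373  0.098] [141 134 128]
380 325 [ 0.474 -0.374  0.096] [119 100  87]
380 326 [ 0.474 -0.374  0.092] [105  83  65]
380 327 [ 0.474 -0.375  0.089] [100  75  62]
380 328 [ 0.474 -0.376  0.088] [96 77 62]
376 329 [ 0.471 -0.368  0.073] [152 107  67]
381 329 [ 0.474 -0.378  0.087] [71 64 56]
381 330 [ 0.475 -0.378  0.081] [87 69 56]
382 331
[... 1386 characters left out ...]
6] [176 173 163]
387 343 [ 0.473 -0.403  0.076] [203 209 205]
389 343 [ 0.467 -0.413  0.102] [88 93 95]
391 343 [ 0.468 -0.417  0.108] [47 53 54]
386 344 [ 0.47  -0.404  0.077] [163 158 150]
388 344 [ 0.467 -0.411  0.093] [119 125 122]
390 344 [ 0.467 -0.417  0.104] [52 60 61]
392 344 [ 0.47  -0.418  0.103] [51 54 59]
388 345 [ 0.467 -0.412  0.09 ] [92 86 82]
391 345 [ 0.469 -0.417  0.1  ] [56 66 67]
393 345 [ 0.474 -0.417  0.095] [57 62 63]
389 346 [ 0.467 -0.415  0.092] [56 60 59]
391 346 [ 0.471 -0.416  0.09 ] [62 68 66]
393 346 [ 0.474 -0.417  0.09 ] [72 70 69]
389 347 [ 0.467 -0.416  0.09 ] [76 63 57]
391 347 [ 0.471 -0.416  0.087] [90 84 75]
393 347 [ 0.479 -0.414  0.074] [110 103  89]
```

View pics/z6top.png

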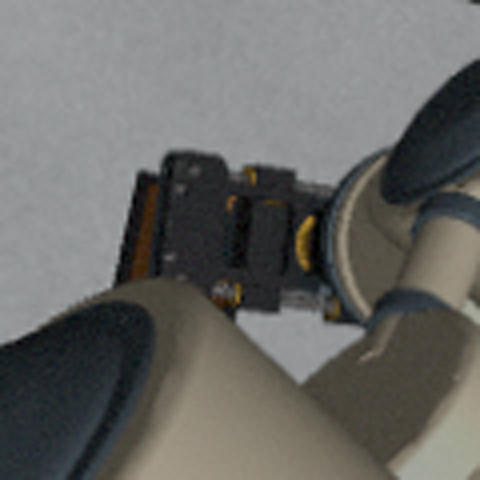

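Request:
{"method": "jog_arm", "body": {
  "moves": [
    [[-0.2,0,0,0,0],[-0.2,0,0,0,0],[-0.2,0,0,0.01,0],[-0.2,0,0.003,0.01,0],[-1,0,0.003,0.01,0],[-1,0,0.003,0.01,0],[-1,0,0.003,0.01,0],[-1,0,0.003,0.01,0],[-1,0,0.003,0.01,0]]
  ]
}}

```text
time: 13.7
position: [0.4886, -0.3961, 0.0789]
eef_rot: [180.0, -0.0, 170.0]
wrist_force: [0.3, -0.1, -1.4]
gripper_width: 0.0257
```

Same reading. I'll lift it clear and look at how it hangs.

Request:
{"method": "jog_arm", "body": {
  "moves": [
    [[-1,0,0,-0.05,0],[-1,0,0,-0.1,0],[-1,0,0,-0.2,0],[-1,0,0,-0.3,0],[-1,0,0,-0.4,0],[-1,0,0,-0.48,0],[-1,0,0,-0.48,0]]
  ]
}}

```text
time: 14.4
position: [0.4898, -0.3973, 0.203]
eef_rot: [-179.8, 0.3, 170.0]
wrist_force: [0.1, -0.1, -1.6]
gripper_width: 0.0256
```

```bash
python3 - <<'E'
from h import *
p=shot('side');
a=cv2.cvtColor(p['pixels'],cv2.COLOR_RGB2BGR)[230:390,320:480]
cv2.imwrite(f'pics/z7.png',cv2.resize(a,None,fx=3.7,fy=3.7,interpolation=cv2.INTER_CUBIC))
for q in('drift_nose','drift_grip'):
  for d in arm.spot_in(q,p)[:2]: print(q,w(p,d['point']).round(3),d['confidence'])
E
```

```text
drift_nose [ 0.48  -0.403  0.171] 0.61
drift_grip [ 0.482 -0.397  0.17 ] 0.61
drift_grip [ 0.65  -0.011  0.031] 0.43
```

View pics/z7.png

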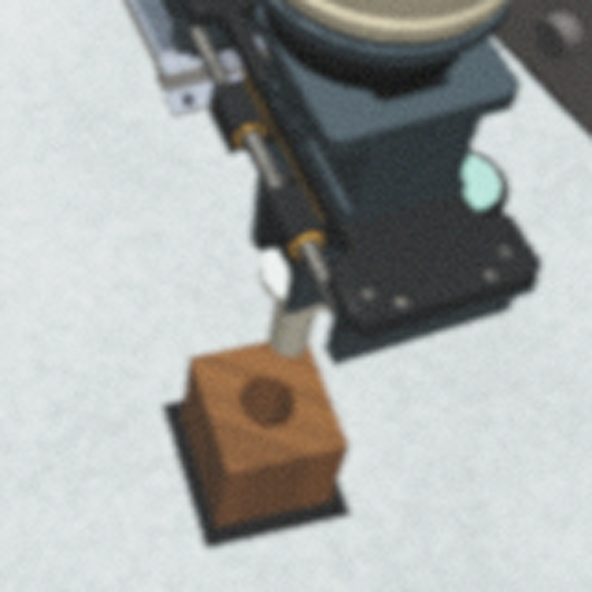

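```bash
python3 - <<'E'
from h import *
for c in ('side','top'):
    p=shot(c);X=cloud(p);im=p['pixels'].astype(int)
    if c=='side': print('hole',onplane(p,[[392.4,338.6]],.07))
    m=(np.abs(X[...,0]-.489)<.05)&(np.abs(X[...,1]+.396)<.05)&(X[...,2]>.12)&(X[...,2]<.205)&(np.ptp(im,axis=2)<30)
    for z in np.arange(.125,.205,.008):
        k=m&(np.abs(X[...,2]-z)<.004)
        if k.sum()>2: print(c,round(z,3),k.sum(),np.median(X[k],0).round(4),np.ptp(X[k],axis=0).round(3),im[k].mean(0).round())
E
```

```text
hole [[ 0.48907262 -0.39813811  0.07      ]]
side 0.133 12 [ 0.4818 -0.4019  0.1352] [0.01  0.015 0.005] [152. 147. 134.]
side 0.141 22 [ 0.4813 -0.4015  0.141 ] [0.013 0.012 0.008] [143. 138. 125.]
side 0.149 28 [ 0.4823 -0.402   0.1484] [0.014 0.014 0.007] [147. 144. 131.]
side 0.157 24 [ 0.481  -0.4017  0.1571] [0.015 0.012 0.007] [145. 142. 129.]
side 0.165 26 [ 0.4817 -0.402   0.1643] [0.013 0.014 0.007] [143. 140. 128.]
side 0.173 3 [ 0.4829 -0.4037  0.17  ] [0.007 0.008 0.001] [134. 131. 117.]
side 0.189 18 [ 0.4735 -0.4072  0.1912] [0.021 0.029 0.004] [161. 162. 155.]
side 0.197 88 [ 0.4747 -0.3919  0.1965] [0.016 0.041 0.008] [207. 212. 208.]
```

The drift hangs upright, with its nose end at z≈0.133 m. Now to the bore at y=-88.

```bash
python3 go.py .6267 -.1175 .15 170
```

```text
t 14.65 pos [ 0.4881 -0.3958  0.198 ] rot [ 1.799e+02 -1.000e-01  1.700e+02] F [-0.2 -0.5 -1.8] w 0.0259
shift units [-0.353  1.192  0.193] mm [-88. 298.  48.] turn 0.0 rows>= 7.0 1.0
```

Request:
{"method": "jog_arm", "body": {
  "moves": [
    [[-1,-0.04,0.12,0,0],[-1,-0.1,0.28,0,0],[-1,-0.15,0.45,0,0],[-1,-0.2,0.62,0,0],[-1,-0.26,0.78,0.0,0],[-1,-0.31,0.9,0,0],[-1,-0.35,0.98,0,0],[-1,-0.35,0.98,0,0]]
  ]
}}

```text
time: 15.45
position: [0.6182, -0.1675, 0.1979]
eef_rot: [180.0, -0.1, 170.2]
wrist_force: [-0.5, -0.8, -1.5]
gripper_width: 0.0254
```

```bash
python3 go.py .6267 -.1175 .115 170
```

```text
t 15.45 pos [ 0.6182 -0.1675  0.1979] rot [ 1.800e+02 -1.000e-01  1.702e+02] F [-0.5 -0.8 -1.5] w 0.0254
shift units [0.    0.202 0.332] mm [ 0. 51. 83.] turn 0.006 rows>= 2.0 1.0
```

Request:
{"method": "jog_arm", "body": {
  "moves": [
    [[-1,0,0.1,0.02,0],[-1,0,0.19,0.1,0.003],[-1,0,0.2,0.2,0.003],[-1,0,0.2,0.3,0.003],[-1,0,0.2,0.33,0.003],[-1,0,0.2,0.33,0.003],[-1,0,0.2,0.33,0.003]]
  ]
}}

```text
time: 16.15
position: [0.6262, -0.1214, 0.1172]
eef_rot: [-180.0, 0.0, 169.9]
wrist_force: [-0.0, 0.2, -0.7]
gripper_width: 0.0259
```

```bash
python3 go.py .6267 -.1175 .101 170;  python3 - <<'E'
from h import *
p=shot('side');
a=cv2.cvtColor(p['pixels'],cv2.COLOR_RGB2BGR)[130:290,300:460]
cv2.imwrite(f'pics/z8.png',cv2.resize(a,None,fx=3.7,fy=3.7,interpolation=cv2.INTER_CUBIC))
X=cloud(p);im=p['pixels'].astype(int)
m=(np.abs(X[...,0]-.627)<.03)&(np.abs(X[...,1]+.1175)<.03)&(X[...,2]>.04)&(X[...,2]<.13)
for z in np.arange(.04,.12,.008):
        k=m&(np.abs(X[...,2]-z)<.004)
        if k.sum()>2: print(round(z,3),k.sum(),np.median(X[k],0).round(4),np.ptp(X[k],axis=0).round(3),im[k].mean(0).round())
E
```

```text
t 16.15 pos [ 0.6262 -0.1214  0.1172] rot [-180.     0.   169.9] F [-0.   0.2 -0.7] w 0.0259
shift units [0.001 0.016 0.065] mm [ 0.  4. 16.] turn -0.004 rows>= 1.0 1.0
0.048 8 [ 0.6192 -0.1245  0.0496] [0.009 0.015 0.003] [130. 141. 138.]
0.056 15 [ 0.6216 -0.1288  0.0544] [0.019 0.017 0.008] [125. 124. 114.]
0.064 20 [ 0.6216 -0.1287  0.0625] [0.016 0.011 0.008] [131. 128. 116.]
0.072 19 [ 0.6198 -0.1284  0.0726] [0.015 0.014 0.007] [127. 124. 114.]
0.08 18 [ 0.62   -0.127   0.0799] [0.02  0.015 0.007] [130. 130. 120.]
0.088 19 [ 0.6214 -0.1284  0.0871] [0.017 0.011 0.007] [131. 128. 117.]
0.096 8 [ 0.6209 -0.129   0.094 ] [0.012 0.009 0.002] [132. 128. 115.]
0.112 52 [ 0.6161 -0.1222  0.1132] [0.027 0.036 0.008] [163. 166. 159.]
```

View pics/z8.png

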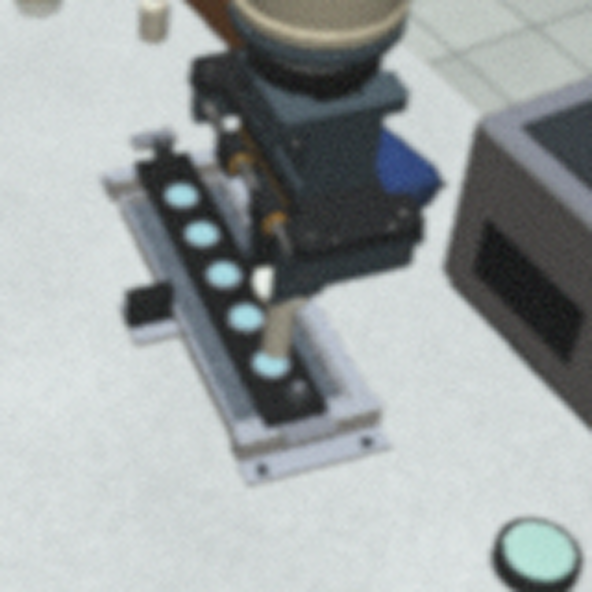

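The drift nose is over the y=-88 lens at zoom pixel (275,360), 4 mm off centre. I'll correct that and press in slow steps.

Request:
{"method": "jog_arm", "body": {
  "moves": [
    [[-1,0.001,0.014,0,-0.004],[-1,0.001,0.014,0.02,-0.004],[-1,0.001,0.014,0.04,-0.004],[-1,0.001,0.014,0.05,-0.004],[-1,0.001,0.014,0.06,-0.004],[-1,0.001,0.014,0.07,-0.004],[-1,0.001,0.014,0.07,-0.004]]
  ]
}}

```text
time: 16.9
position: [0.6263, -0.1174, 0.0987]
eef_rot: [-180.0, -0.0, 170.0]
wrist_force: [-0.3, -0.5, -1.3]
gripper_width: 0.0258
```

```bash
python3 go.py .6267 -.1175 .087 170
```

```text
t 16.9 pos [ 0.6263 -0.1174  0.0987] rot [-180.   -0.  170.] F [-0.3 -0.5 -1.3] w 0.0258
shift units [-0.002 -0.     0.047] mm [-0. -0. 12.] turn 0.001 rows>= 1.0 1.0
```

Request:
{"method": "jog_arm", "body": {
  "moves": [
    [[-1,0,0,0.008,0],[-1,0,0,0.016,0],[-1,0,0,0.016,0]]
  ]
}}

```text
time: 17.2
position: [0.6262, -0.1173, 0.0948]
eef_rot: [-180.0, -0.0, 170.0]
wrist_force: [0.3, 0.2, -1.4]
gripper_width: 0.0256
```

Request:
{"method": "jog_arm", "body": {
  "moves": [
    [[-1,0,0,0.008,0],[-1,0,0,0.016,0],[-1,0,0,0.016,0]]
  ]
}}

```text
time: 17.5
position: [0.626, -0.1173, 0.0904]
eef_rot: [180.0, -0.0, 170.0]
wrist_force: [-0.3, 0.5, -1.2]
gripper_width: 0.0255
```

There's no reaction yet, so I'll look.

```bash
python3 - <<'E'
from h import *
p=shot('side');
a=cv2.cvtColor(p['pixels'],cv2.COLOR_RGB2BGR)[150:270,310:430]
cv2.imwrite(f'pics/z9.png',cv2.resize(a,None,fx=5,fy=5,interpolation=cv2.INTER_CUBIC))
X=cloud(p);im=p['pixels'].astype(int)
m=(np.abs(X[...,0]-.627)<.03)&(np.abs(X[...,1]+.1175)<.03)&(X[...,2]>.01)&(X[...,2]<.13)
for z in np.arange(.02,.12,.006):
        k=m&(np.abs(X[...,2]-z)<.003)
        if k.sum()>2: print(round(z,3),k.sum(),np.median(X[k],0).round(4),np.ptp(X[k],axis=0).round(3),im[k].mean(0).round())
E
```

```text
0.026 44 [ 0.6136 -0.1248  0.0278] [0.051 0.054 0.006] [68. 70. 71.]
0.032 185 [ 0.6173 -0.1248  0.0311] [0.052 0.058 0.006] [54. 56. 55.]
0.038 12 [ 0.6215 -0.1247  0.0383] [0.016 0.009 0.005] [132. 129. 116.]
0.044 13 [ 0.6179 -0.1226  0.0444] [0.016 0.012 0.005] [122. 119. 107.]
0.05 11 [ 0.6209 -0.126   0.0492] [0.013 0.015 0.005] [129. 126. 114.]
0.056 16 [ 0.6197 -0.1244  0.0563] [0.018 0.015 0.005] [123. 120. 110.]
0.062 12 [ 0.6192 -0.123   0.0614] [0.017 0.013 0.005] [127. 124. 113.]
0.068 9 [ 0.6198 -0.1252  0.0671] [0.012 0.01  0.005] [131. 127. 116.]
0.08 8 [ 0.6138 -0.1312  0.082 ] [0.028 0.027 0.002] [133. 141. 135.]
0.086 39 [ 0.6135 -0.1166  0.0866] [0.025 0.034 0.006] [176. 182. 175.]
0.092 25 [ 0.6159 -0.104   0.0929] [0.026 0.043 0.006] [108. 112. 109.]
0.098 21 [ 0.6123 -0.1368  0.0975] [0.033 0.043 0.006] [62. 65. 66.]
0.104 18 [ 0.6123 -0.104   0.1037] [0.019 0.043 0.006] [51. 55. 57.]
0.11 21 [ 0.6122 -0.104   0.1099] [0.023 0.044 0.005] [56. 59. 60.]
0.116 15 [ 0.6106 -0.1032  0.1158] [0.013 0.043 0.005] [62. 67. 67.]
```

View pics/z9.png

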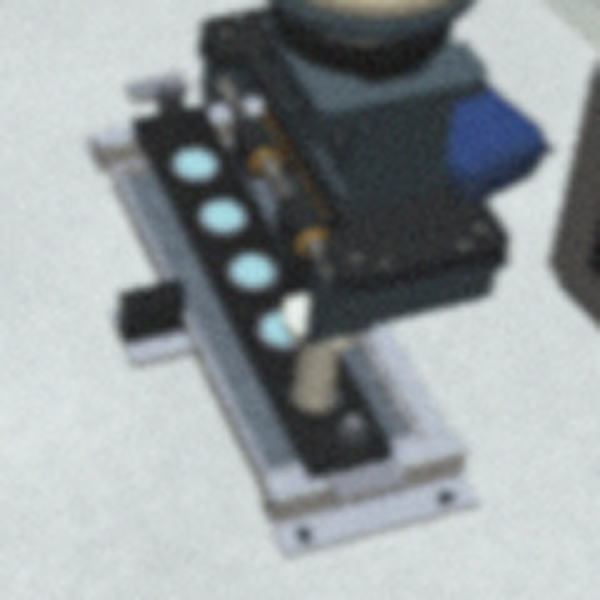

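The nose is in the bore with its end near z≈0.02, so the lens has gone down. I'll go 2 mm further to be safe, then raise and check the bore.

Request:
{"method": "jog_arm", "body": {
  "moves": [
    [[-1,0,0,0.008,0],[-1,0,0,0.008,0],[-1,0,0,-0.05,0],[-1,0,0,-0.12,0],[-1,0,0,-0.13,0],[-1,0,0,-0.13,0]]
  ]
}}

```text
time: 18.15
position: [0.6268, -0.1175, 0.1244]
eef_rot: [-180.0, 0.1, 170.0]
wrist_force: [0.5, 0.2, -1.8]
gripper_width: 0.0257
```

```bash
python3 go.py .6343 -.0745 .101 170; python3 - <<'E'
from h import *
p=shot('side');
a=cv2.cvtColor(p['pixels'],cv2.COLOR_RGB2BGR)[150:270,310:430]
cv2.imwrite(f'pics/z10.png',cv2.resize(a,None,fx=5,fy=5,interpolation=cv2.INTER_CUBIC))
E
```

```text
t 18.15 pos [ 0.6268 -0.1175  0.1244] rot [-1.8e+02  1.0e-01  1.7e+02] F [ 0.5  0.2 -1.8] w 0.0257
shift units [0.    0.174 0.094] mm [ 0. 44. 23.] turn 0.002 rows>= 1.0 1.0
```

View pics/z10.png

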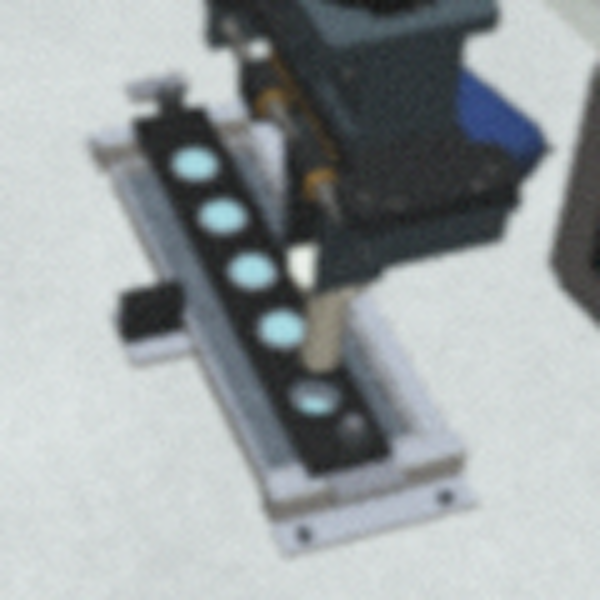

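The y=-88 lens now lies deep in its bore at zoom pixel (315,400). Next is y=-44.

Request:
{"method": "jog_arm", "body": {
  "moves": [
    [[-1,0,0.09,0,0],[-1,0,0.174,0,0],[-1,0,0.174,0,0],[-1,0,0.174,0.04,0],[-1,0,0.174,0.08,0],[-1,0,0.174,0.1,0],[-1,0,0.174,0.112,0],[-1,0,0.174,0.125,0],[-1,0,0.174,0.14,0]]
  ]
}}

```text
time: 19.1
position: [0.6336, -0.0748, 0.0879]
eef_rot: [-180.0, -0.0, 170.0]
wrist_force: [-1.1, -0.4, -1.0]
gripper_width: 0.0256
```

Request:
{"method": "jog_arm", "body": {
  "moves": [
    [[-1,0,0,0.005,0],[-1,0,0,0.005,0],[-1,0,0,-0.05,0],[-1,0,0,-0.12,0],[-1,0,0,-0.135,0],[-1,0,0,-0.135,0]]
  ]
}}

```text
time: 19.7
position: [0.6344, -0.0746, 0.1234]
eef_rot: [-180.0, 0.1, 170.0]
wrist_force: [0.0, -0.2, -1.9]
gripper_width: 0.0259
```

```bash
python3 go.py .642 -.0312 .124 170
```

```text
t 19.7 pos [ 0.6344 -0.0746  0.1234] rot [-1.8e+02  1.0e-01  1.7e+02] F [ 0.  -0.2 -1.9] w 0.0259
shift units [ 0.     0.176 -0.002] mm [ 0. 44. -1.] turn 0.002 rows>= 1.0 1.0
```

Request:
{"method": "jog_arm", "body": {
  "moves": [
    [[-1,0,0.09,0,0],[-1,0,0.176,0,0],[-1,0,0.176,0,0],[-1,0,0.176,0.04,0],[-1,0,0.176,0.08,0],[-1,0,0.176,0.1,0],[-1,0,0.176,0.112,0],[-1,0,0.176,0.125,0],[-1,0,0.176,0.138,0]]
  ]
}}

```text
time: 20.6
position: [0.6413, -0.0314, 0.0873]
eef_rot: [-180.0, -0.0, 170.0]
wrist_force: [-0.6, 0.6, -1.3]
gripper_width: 0.0255
```

Request:
{"method": "jog_arm", "body": {
  "moves": [
    [[-1,0,0,0.005,0],[-1,0,0,0.005,0],[-1,0,0,-0.05,0],[-1,0,0,-0.12,0],[-1,0,0,-0.135,0],[-1,0,0,-0.135,0]]
  ]
}}

```text
time: 21.2
position: [0.6421, -0.0312, 0.1227]
eef_rot: [180.0, 0.1, 170.0]
wrist_force: [-0.4, 0.3, -1.3]
gripper_width: 0.0257
```

```bash
python3 go.py .6496 .012 .124 170; python3 - <<'E'
from h import *
p=shot('side');
a=cv2.cvtColor(p['pixels'],cv2.COLOR_RGB2BGR)[150:270,310:430]
cv2.imwrite(f'pics/z11.png',cv2.resize(a,None,fx=5,fy=5,interpolation=cv2.INTER_CUBIC))
E
```

```text
t 21.2 pos [ 0.6421 -0.0312  0.1227] rot [1.8e+02 1.0e-01 1.7e+02] F [-0.4  0.3 -1.3] w 0.0257
shift units [ 0.     0.175 -0.005] mm [ 0. 44. -1.] turn 0.002 rows>= 1.0 1.0
```

View pics/z11.png

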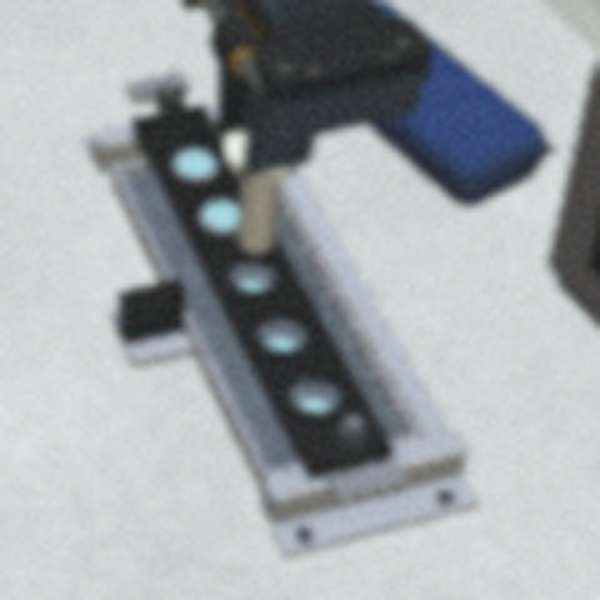

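Three lenses are down, at zoom pixels (253,278), (283,337) and (316,400). I'll continue with the last two.

Request:
{"method": "jog_arm", "body": {
  "moves": [
    [[-1,0,0.09,0,0],[-1,0,0.175,0,0],[-1,0,0.175,0,0],[-1,0,0.175,0.04,0],[-1,0,0.175,0.08,0],[-1,0,0.175,0.1,0],[-1,0,0.175,0.112,0],[-1,0,0.175,0.125,0],[-1,0,0.175,0.136,0]]
  ]
}}

```text
time: 22.15
position: [0.6488, 0.0117, 0.087]
eef_rot: [-180.0, -0.0, 170.0]
wrist_force: [0.4, -0.6, -1.2]
gripper_width: 0.0252
```

Request:
{"method": "jog_arm", "body": {
  "moves": [
    [[-1,0,0,0.003,0],[-1,0,0,0.003,0],[-1,0,0,-0.05,0],[-1,0,0,-0.12,0],[-1,0,0,-0.138,0],[-1,0,0,-0.138,0]]
  ]
}}

```text
time: 22.75
position: [0.6497, 0.0119, 0.1233]
eef_rot: [180.0, 0.1, 170.0]
wrist_force: [-0.3, -0.1, -2.7]
gripper_width: 0.0255
```

```bash
python3 go.py .6572 .0553 .124 170
```

```text
t 22.75 pos [0.6497 0.0119 0.1233] rot [1.8e+02 1.0e-01 1.7e+02] F [-0.3 -0.1 -2.7] w 0.0255
shift units [ 0.     0.176 -0.003] mm [ 0. 44. -1.] turn 0.002 rows>= 1.0 1.0
```

Request:
{"method": "jog_arm", "body": {
  "moves": [
    [[-1,0,0.09,0,0],[-1,0,0.176,0,0],[-1,0,0.176,0,0],[-1,0,0.176,0.04,0],[-1,0,0.176,0.08,0],[-1,0,0.176,0.1,0],[-1,0,0.176,0.112,0],[-1,0,0.176,0.125,0],[-1,0,0.176,0.138,0]]
  ]
}}

```text
time: 23.65
position: [0.6565, 0.055, 0.087]
eef_rot: [-180.0, -0.0, 170.0]
wrist_force: [-0.3, 0.3, -1.5]
gripper_width: 0.0255
```

Request:
{"method": "jog_arm", "body": {
  "moves": [
    [[-1,0,0,0.003,0],[-1,0,0,0.003,0],[-1,0,0,-0.05,0],[-1,0,0,-0.15,0],[-1,0,0,-0.3,0],[-1,0,0,-0.44,0],[-1,0,0,-0.44,0]]
  ]
}}

```text
time: 24.35
position: [0.6593, 0.0553, 0.2039]
eef_rot: [179.9, 0.5, 170.0]
wrist_force: [1.6, 0.8, -1.4]
gripper_width: 0.0255
```

```bash
python3 go.py .4885 -.396 .2 170; python3 - <<'E'
from h import *
for c in('side','top'):
    p=shot(c)
    k=(150,270,310,430) if c=='side' else (125,245,270,410)
    a=cv2.cvtColor(p['pixels'],cv2.COLOR_RGB2BGR)[k[0]:k[1],k[2]:k[3]]
    cv2.imwrite(f'pics/z12{c}.png',cv2.resize(a,None,fx=5,fy=5,interpolation=cv2.INTER_CUBIC))
E
```

```text
t 24.35 pos [0.6593 0.0553 0.2039] rot [179.9   0.5 170. ] F [ 1.6  0.8 -1.4] w 0.0255
shift units [ 0.361 -1.896  0.01 ] mm [  90. -474.    2.] turn 0.002 rows>= 10.0 1.0
```

View pics/z12side.png

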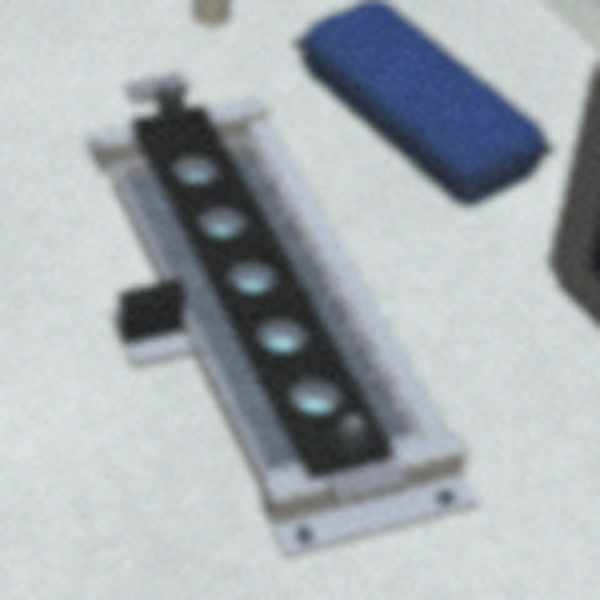

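View pics/z12top.png

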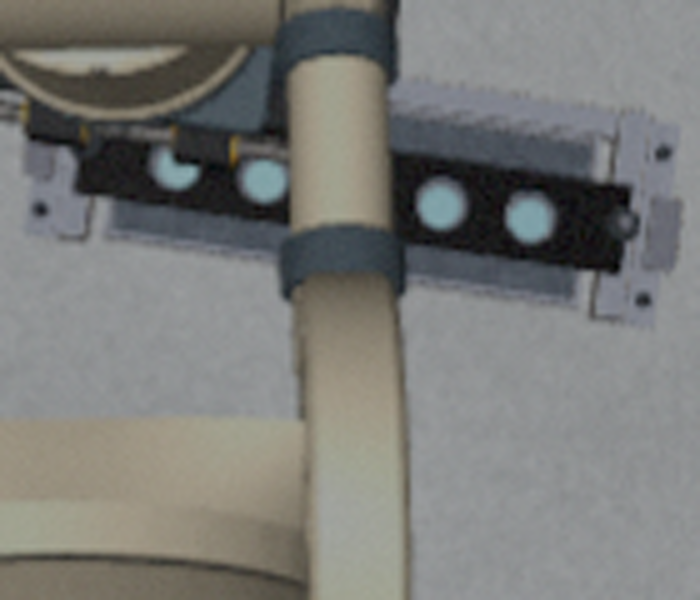

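All five lenses are down in the tray. I can't draw the tray while holding the drift, so it goes back into its block now.

Request:
{"method": "jog_arm", "body": {
  "moves": [
    [[-1,0.03,-0.12,0,0],[-1,0.06,-0.28,0,0],[-1,0.1,-0.45,0,0],[-1,0.13,-0.62,0,0],[-1,0.16,-0.78,0,0],[-1,0.18,-0.95,0,0],[-1,0.18,-0.95,0,0],[-1,0.18,-0.95,0,0]]
  ]
}}

```text
time: 25.25
position: [0.5704, -0.1714, 0.1966]
eef_rot: [180.0, -0.1, 169.9]
wrist_force: [0.1, 0.5, -0.8]
gripper_width: 0.0257
```

```bash
python3 go.py .489 -.3965 .2 170
```

```text
t 25.25 pos [ 0.5704 -0.1714  0.1966] rot [ 1.800e+02 -1.000e-01  1.699e+02] F [ 0.1  0.5 -0.8] w 0.0257
shift units [ 0.163 -0.943 -0.014] mm [  41. -236.   -3.] turn -0.003 rows>= 5.0 1.0
```

Request:
{"method": "jog_arm", "body": {
  "moves": [
    [[-1,0.04,-0.18,-0.03,0],[-1,0.07,-0.36,-0.03,0],[-1,0.1,-0.54,-0.03,0],[-1,0.13,-0.72,-0.03,0],[-1,0.15,-0.88,-0.03,0],[-1,0.163,-0.943,-0.03,0],[-1,0.163,-0.943,-0.03,0],[-1,0.163,-0.943,-0.03,0],[-1,0.163,-0.943,-0.03,0]]
  ]
}}

```text
time: 26.15
position: [0.491, -0.3943, 0.2047]
eef_rot: [180.0, -0.0, 170.1]
wrist_force: [0.4, 0.9, -2.0]
gripper_width: 0.0256
```

```bash
python3 go.py .489 -.3965 .16 170; python3 - <<'E'
from h import *
p=shot('side');X=cloud(p);im=p['pixels'].astype(int)
a=cv2.cvtColor(p['pixels'],cv2.COLOR_RGB2BGR)[230:390,320:480]
cv2.imwrite(f'pics/z13.png',cv2.resize(a,None,fx=3.7,fy=3.7,interpolation=cv2.INTER_CUBIC))
m=(np.abs(X[...,0]-.489)<.05)&(np.abs(X[...,1]+.396)<.05)&(X[...,2]>.11)&(X[...,2]<.215)&(np.ptp(im,axis=2)<30)
for z in np.arange(.117,.215,.008):
        k=m&(np.abs(X[...,2]-z)<.004)
        if k.sum()>2: print(round(z,3),k.sum(),np.median(X[k],0).round(4),np.ptp(X[k],axis=0).round(3),im[k].mean(0).round())
E
```

```text
t 26.15 pos [ 0.491  -0.3943  0.2047] rot [180.   -0.  170.1] F [ 0.4  0.9 -2. ] w 0.0256
shift units [ 0.006 -0.01   0.179] mm [ 2. -3. 45.] turn 0.005 rows>= 1.0 1.0
0.141 20 [ 0.4835 -0.3983  0.142 ] [0.013 0.015 0.007] [154. 150. 138.]
0.149 26 [ 0.4856 -0.4008  0.1489] [0.014 0.014 0.007] [149. 146. 134.]
0.157 27 [ 0.4842 -0.3994  0.1574] [0.015 0.014 0.008] [147. 145. 133.]
0.165 27 [ 0.4848 -0.4012  0.1649] [0.013 0.014 0.007] [147. 144. 132.]
0.173 21 [ 0.4836 -0.3991  0.1723] [0.013 0.016 0.008] [140. 138. 126.]
0.181 4 [ 0.4844 -0.4013  0.1781] [0.004 0.002 0.001] [113. 113. 103.]
0.197 30 [ 0.4748 -0.3998  0.1989] [0.018 0.031 0.006] [170. 172. 164.]
0.205 86 [ 0.4784 -0.3893  0.2028] [0.019 0.042 0.008] [201. 205. 203.]
0.213 31 [ 0.4765 -0.409   0.2114] [0.016 0.045 0.005] [86. 88. 87.]
```

View pics/z13.png

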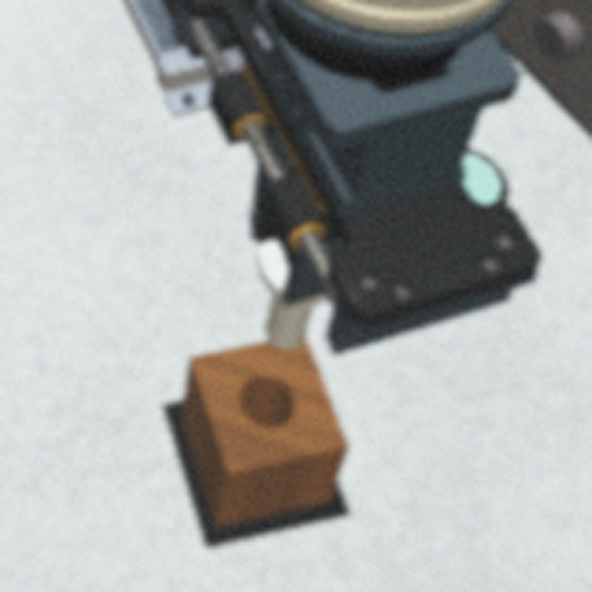

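Request:
{"method": "jog_arm", "body": {
  "moves": [
    [[-1,0.008,-0.004,0.05,0.003],[-1,0.008,-0.004,0.1,0.003],[-1,0.008,-0.004,0.15,0.003],[-1,0.008,-0.004,0.15,0.003],[-1,0.008,-0.004,0.15,0.003]]
  ]
}}

```text
time: 26.7
position: [0.488, -0.3965, 0.1668]
eef_rot: [180.0, -0.1, 170.0]
wrist_force: [-0.6, 0.6, -1.7]
gripper_width: 0.0258
```

```bash
python3 go.py .4884 -.3962 .08 170
```

```text
t 26.7 pos [ 0.488  -0.3965  0.1668] rot [ 1.8e+02 -1.0e-01  1.7e+02] F [-0.6  0.6 -1.7] w 0.0258
shift units [-0.002  0.001  0.347] mm [-0.  0. 87.] turn -0.001 rows>= 2.0 1.0
```

Request:
{"method": "jog_arm", "body": {
  "moves": [
    [[-1,0,0,0.05,0],[-1,0,0,0.1,0],[-1,0,0,0.14,0],[-1,0,0,0.18,0],[-1,0,0,0.18,0]]
  ]
}}

```text
time: 27.2
position: [0.4875, -0.396, 0.1206]
eef_rot: [179.9, -0.1, 170.0]
wrist_force: [-0.6, 0.5, -1.4]
gripper_width: 0.0255
```

Request:
{"method": "jog_arm", "body": {
  "moves": [
    [[-1,0,0,0.04,0],[-1,0,0,0.08,0],[-1,0,0,0.12,0],[-1,0,0,0.15,0],[-1,0,0,0.15,0]]
  ]
}}

```text
time: 27.7
position: [0.4876, -0.3961, 0.0836]
eef_rot: [179.9, -0.1, 170.0]
wrist_force: [0.4, 0.4, -2.1]
gripper_width: 0.0255
```

Request:
{"method": "jog_arm", "body": {
  "moves": [
    [[-1,0,0,0.005,0],[-1,0,0,0.008,0],[-1,0,0,0.008,0]]
  ]
}}

```text
time: 28.0
position: [0.4883, -0.3968, 0.0832]
eef_rot: [-180.0, 0.0, 170.0]
wrist_force: [0.1, 0.9, -1.9]
gripper_width: 0.0255
```

Request:
{"method": "jog_arm", "body": {
  "moves": [
    [[-1,0,0,0.006,0],[-1,0,0,0.01,0],[-1,0,0,0.01,0],[-1,0,0,0.01,0]]
  ]
}}

```text
time: 28.4
position: [0.4881, -0.3967, 0.0804]
eef_rot: [180.0, -0.0, 170.0]
wrist_force: [-0.1, 0.8, -1.3]
gripper_width: 0.0259
```

Request:
{"method": "jog_arm", "body": {
  "moves": [
    [[-1,0,0,0.005,0],[-1,0,0,0.005,0],[-1,0,0,0.005,0]]
  ]
}}

```text
time: 28.7
position: [0.4881, -0.3966, 0.0791]
eef_rot: [180.0, -0.0, 170.0]
wrist_force: [0.8, -0.8, -0.7]
gripper_width: 0.0255
```

Request:
{"method": "jog_arm", "body": {
  "moves": [
    [[-0.5,0,0,0,0],[0,0,0,0,0],[1,0,0,0,0],[1,0,0,0,0],[1,0,0,0,0],[1,0,0,0,0],[1,0,0,0,0],[1,0,0,0,0],[1,0,0,-0.15,0],[1,0,0,-0.3,0],[1,0,0,-0.45,0],[1,0,0,-0.45,0]]
  ]
}}

```text
time: 29.9
position: [0.49, -0.3985, 0.1969]
eef_rot: [-179.7, 0.4, 170.0]
wrist_force: [0.7, -0.8, -0.8]
gripper_width: 0.0911
```

```bash
python3 go.py .5839 -.021 .12 170
```

```text
t 29.9 pos [ 0.49   -0.3985  0.1969] rot [-179.7    0.4  170. ] F [ 0.7 -0.8 -0.8] w 0.0911
shift units [-0.105  1.554  0.301] mm [-26. 388.  75.] turn -0.001 rows>= 8.0 1.0
```

Request:
{"method": "jog_arm", "body": {
  "moves": [
    [[1,0,0.18,0,0],[1,0,0.36,0,0],[1,0.03,0.54,0,0],[1,0.06,0.72,0,0],[1,0.1,0.85,0,0],[1,0.1,0.85,0,0],[1,0.1,0.85,0,0]]
  ]
}}

```text
time: 30.6
position: [0.5006, -0.1825, 0.1915]
eef_rot: [-180.0, -0.0, 170.0]
wrist_force: [0.4, -0.2, 0.1]
gripper_width: 0.0908
```

```bash
python3 go.py .5839 -.021 .12 170; python3 - <<'E'
from h import *
for c in('side','top'):
    p=shot(c,'f1'+c);X=cloud(p);im=p['pixels'].astype(int).sum(2)
    m=(np.abs(X[...,0]-.59)<.05)&(np.abs(X[...,1]+.02)<.05)&(np.abs(X[...,2]-.034)<.005)&(im<170)
    n,l,st,ce=cv2.connectedComponentsWithStats(m.astype(np.uint8))
    for i in range(1,n):
        if st[i,4]>15: print(c,st[i],onplane(p,[ce[i]],.034))
E
```

```text
t 30.6 pos [ 0.5006 -0.1825  0.1915] rot [-180.   -0.  170.] F [ 0.4 -0.2  0.1] w 0.0908
shift units [-0.216  0.694  0.286] mm [-54. 174.  71.] turn 0.001 rows>= 4.0 1.0
top [316 163  41  11 189] [[ 0.62879878 -0.02581381  0.034     ]]
top [334 179   7  13  62] [[ 0.58628639 -0.02091273  0.034     ]]
```

View pics/f1side.png

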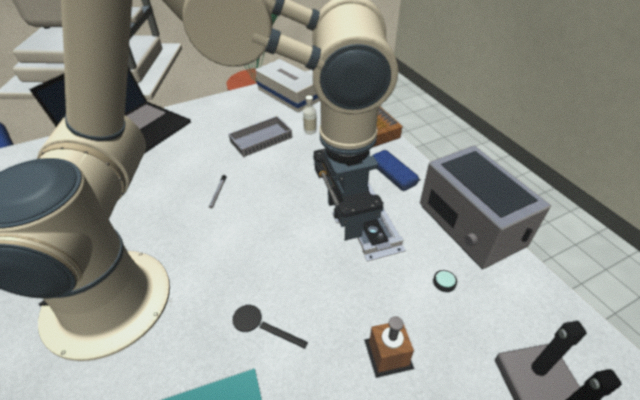

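View pics/f1top.png

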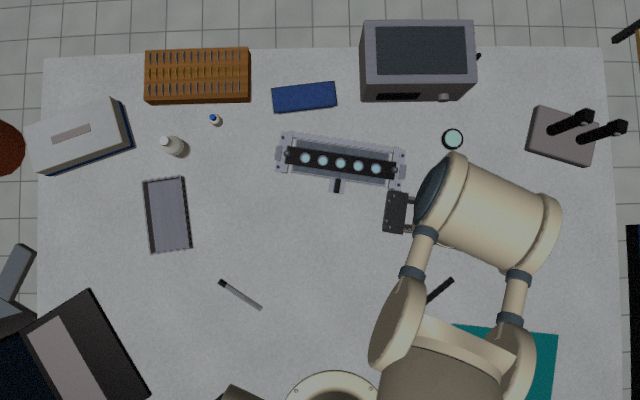

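The drift stands upright in its block at side pixel (395,332), and the tray is unmoved with its tab at (0.586,-0.021). I'll take the tab.

Request:
{"method": "jog_arm", "body": {
  "moves": [
    [[0,-0.06,0.18,0,0],[0,-0.12,0.36,0,0],[0,-0.18,0.54,0,0],[0,-0.214,0.694,0.1,0],[0,-0.214,0.694,0.2,0],[0,-0.214,0.694,0.28,0],[0,-0.214,0.694,0.28,0],[0,-0.214,0.694,0.28,0]]
  ]
}}

```text
time: 31.5
position: [0.5838, -0.0225, 0.1218]
eef_rot: [-180.0, -0.0, 169.9]
wrist_force: [0.7, -0.5, 0.1]
gripper_width: 0.0458
```

```bash
python3 go.py .5833 -.0205 .0115 170
```

```text
t 31.5 pos [ 0.5838 -0.0225  0.1218] rot [-180.    -0.   169.9] F [ 0.7 -0.5  0.1] w 0.0458
shift units [0.003 0.007 0.441] mm [  1.   2. 110.] turn -0.004 rows>= 3.0 1.0
```

Request:
{"method": "jog_arm", "body": {
  "moves": [
    [[0,0.003,0.004,0.15,0],[0,0.003,0.004,0.3,0],[0,0.003,0.004,0.41,0],[0,0.003,0.004,0.44,0],[0,0.003,0.004,0.44,0],[-1,0.003,0.004,0.44,0],[-1,0.003,0.004,0.44,0],[-1,0.003,0.004,0.44,0],[-1,0.003,0.004,0.44,0],[-1,0.003,0.004,0.44,0],[-1,0.003,0.004,0.44,0],[-1,0.003,0.004,0.44,0]]
  ]
}}

```text
time: 32.7
position: [0.5833, -0.0205, 0.0123]
eef_rot: [180.0, 0.1, 170.0]
wrist_force: [-2.1, 0.5, 8.8]
gripper_width: 0.0141
```

```bash
python3 go.py .45 .0028 .0115 170
```

```text
t 32.7 pos [ 0.5833 -0.0205  0.0123] rot [1.8e+02 1.0e-01 1.7e+02] F [-2.1  0.5  8.8] w 0.0141
shift units [ 0.541 -0.001  0.003] mm [135.  -0.   1.] turn -0.001 rows>= 3.0 1.0
```

Request:
{"method": "jog_arm", "body": {
  "moves": [
    [[-1,0.02,0,-0.003,0],[-1,0.06,0,-0.003,0],[-1,0.11,0,-0.003,0],[-1,0.17,0,-0.003,0],[-1,0.23,0,-0.003,0],[-1,0.29,0,-0.003,0],[-1,0.35,0,-0.003,0],[-1,0.41,0,-0.003,0],[-1,0.47,0,-0.003,0],[-1,0.51,0,-0.003,0],[-1,0.53,0,-0.003,0],[-1,0.54,0,-0.003,0]]
  ]
}}

```text
time: 33.9
position: [0.4498, 0.0032, 0.0125]
eef_rot: [180.0, 0.0, 170.0]
wrist_force: [0.4, -0.3, -1.9]
gripper_width: 0.0138
```

Request:
{"method": "jog_arm", "body": {
  "moves": [
    [[-1,0,0,0,0],[-0.5,0,0,0,0],[0,0,0,0,0],[0,0,0,0,0],[0,0,0,0,0],[0,0,0,0,0],[0,0,0,-0.15,0],[0,0,0,-0.3,0],[0,0,0,-0.45,0],[0,0,0,-0.7,0],[0,0,0,-0.7,0]]
  ]
}}

```text
time: 35.0
position: [0.4518, 0.0029, 0.1918]
eef_rot: [180.0, 0.4, 170.0]
wrist_force: [-0.4, -0.8, -0.3]
gripper_width: 0.0456
```

Request:
{"method": "jog_arm", "body": {
  "moves": [
    [[0,0.1,0.18,0,-0.3],[0,0.2,0.36,0,-0.6],[0,0.2,0.54,0,-0.6],[0,0.2,0.7,0,-0.6],[0,0.2,0.7,0,-0.6],[0,0.2,0.7,0,-0.6]]
  ]
}}

```text
time: 35.6
position: [0.431, 0.1847, 0.1872]
eef_rot: [-180.0, -0.0, -172.7]
wrist_force: [-0.3, -0.4, -0.0]
gripper_width: 0.0459
```

```bash
python3 go.py .5 0 .12 80; python3 - <<'E'
from h import *
for c in('side','top'):
    p=shot(c,'f2'+c)
    print(c)
    for b in lensblobs(p,.014): print(b)
E
```

```text
t 35.6 pos [0.431  0.1847 0.1872] rot [-180.    -0.  -172.7] F [-0.3 -0.4 -0. ] w 0.0459
shift units [-0.181 -0.768  0.269] mm [ -45. -192.   67.] turn 3.744 rows>= 5.0 13.0
side
(array([302.4, 197.3]), np.int32(42), array([0.5237, 0.0774, 0.014 ]))
(array([306.6, 208.2]), np.int32(43), array([0.5157, 0.0346, 0.014 ]))
(array([311.3, 219.7]), np.int32(48), array([ 0.5085, -0.0086,  0.014 ]))
(array([316., 232.]), np.int32(51), array([ 0.5004, -0.0517,  0.014 ]))
(array([321.6, 245. ]), np.int32(55), array([ 0.4937, -0.0955,  0.014 ]))
(array([445.3, 278.7]), np.int32(246), array([ 0.7001, -0.315 ,  0.014 ]))
top
(array([452.6, 138.4]), np.int32(199), array([ 0.6992, -0.3152,  0.014 ]))
(array([296.6, 212.1]), np.int32(39), array([0.524 , 0.0787, 0.014 ]))
(array([314.2, 214.7]), np.int32(43), array([0.5166, 0.0359, 0.014 ]))
(array([331.9, 217.4]), np.int32(45), array([ 0.5088, -0.0075,  0.014 ]))
(array([349.5, 220.2]), np.int32(50), array([ 0.501 , -0.0503,  0.014 ]))
(array([367.5, 222.6]), np.int32(52), array([ 0.4941, -0.0943,  0.014 ]))
```

View pics/f2side.png

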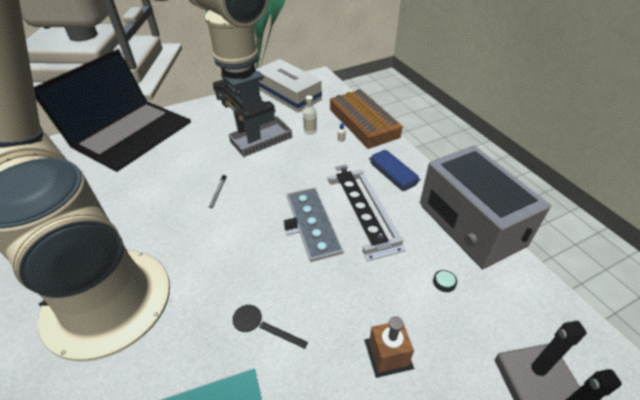

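View pics/f2top.png

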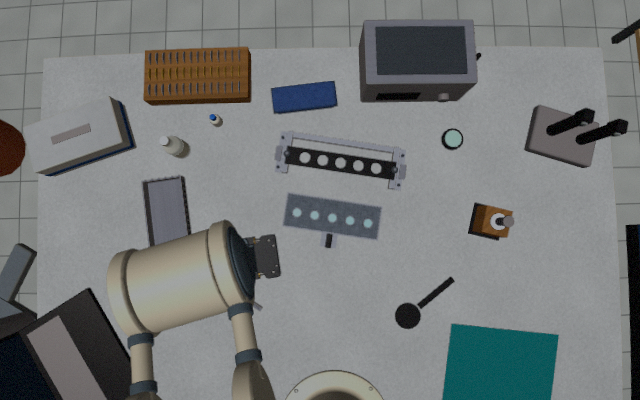

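The tray is fully out, with five lenses at top pixels (297,212) to (367,223), and the bar bores are empty. Next I'll turn the tool so the jaws lie along the tray's x.

Request:
{"method": "jog_arm", "body": {
  "moves": [
    [[0,0,-0.1,0,0.3],[0,0,-0.2,0,0.6],[0,0,-0.3,0,0.9],[0,0,-0.3,0,1],[0,0,-0.3,0,1]]
  ]
}}

```text
time: 36.2
position: [0.4405, 0.1081, 0.1875]
eef_rot: [-180.0, -0.0, 158.3]
wrist_force: [0.2, 1.1, 0.6]
gripper_width: 0.0454
```

Request:
{"method": "jog_arm", "body": {
  "moves": [
    [[0,0,-0.1,0,0.3],[0,0,-0.2,0,0.6],[0,0,-0.3,0,0.9],[0,0,-0.3,0,1],[0,0,-0.3,0,1]]
  ]
}}

```text
time: 36.7
position: [0.4128, 0.0393, 0.1875]
eef_rot: [180.0, 0.0, 129.8]
wrist_force: [0.2, 0.4, 0.6]
gripper_width: 0.0455
```

Request:
{"method": "jog_arm", "body": {
  "moves": [
    [[0,0,0,0,0.3],[0,0,0,0,0.6],[0,0,0,0,0.9],[0,0,0,0,1],[0,0,0,0,1]]
  ]
}}

```text
time: 37.2
position: [0.4132, 0.0402, 0.1874]
eef_rot: [180.0, -0.0, 101.3]
wrist_force: [0.3, -0.1, -0.1]
gripper_width: 0.0458
```

```bash
python3 go.py .5239 .078 .12 80; python3 - <<'E'
from h import *
for c in('top','side'):
    p=shot(c,'f3'+c);X=cloud(p)
    m=(np.abs(X[...,0]-.525)<.15)&(np.abs(X[...,1]-.405)<.1)&(np.abs(X[...,2]-.032)<.006)
    n,l,st,ce=cv2.connectedComponentsWithStats(cv2.dilate(m.astype(np.uint8),np.ones((3,3))))
    Q=X[m]; r=cv2.minAreaRect(Q[:,:2].astype(np.float32));print('rim',r,m.sum())
    for d in arm.outline_of('basket_floor',p)[:2]:
        mm=d['region']; 
        k=mm&m; r=cv2.minAreaRect(X[k][:,:2].astype(np.float32)); print(d['confidence'],'rim in outline',r,k.sum())
        k=mm&(X[...,2]<.012)&(X[...,2]>-.004)
        v,u=np.where(k);print('floor',cv2.minAreaRect(onplane(p,np.c_[u,v],.003)[:,:2].astype(np.float32)),np.median(X[k],0))
    print(arm.spot_in('basket_floor',p)[0]['confidence'],w(p,arm.spot_in('basket_floor',p)[0]['point']))
E
```

```text
t 37.2 pos [0.4132 0.0402 0.1874] rot [180.   -0.  101.3] F [ 0.3 -0.1 -0.1] w 0.0458
shift units [0.061 0.464 0.27 ] mm [ 15. 116.  67.] turn 0.745 rows>= 3.0 3.0
rim ((0.5518223643302917, 0.39895737171173096), (0.24048030376434326, 0.11421015858650208), 2.503876209259033) 498
0.75 rim in outline ((0.5238097906112671, 0.39806604385375977), (0.1815933734178543, 0.10194189846515656), 7.1150665283203125) 474
floor ((0.5250200033187866, 0.40446946024894714), (0.18822617828845978, 0.11768561601638794), 7.863214492797852) [0.5222785  0.40301127 0.00306096]
0.82 [0.52531637 0.4053125  0.00338399]
rim ((0.5784746408462524, 0.39605388045310974), (0.1911289393901825, 0.109402135014534), 0.5017580389976501) 48
0.62 rim in outline ((0.0, 0.0), (0.0, 0.0), 0.0) 0
floor ((0.48872503638267517, -0.3957735002040863), (0.0824693888425827, 0.08048199117183685), 74.63275146484375) [ 0.4621962  -0.42269255  0.00388832]
0.46 rim in outline ((0.5410709977149963, 0.35082516074180603), (0.10711782425642014, 0.007304361090064049), 7.470373153686523) 23
floor ((0.6098322868347168, 0.40215355157852173), (0.005664711818099022, 0.0071187568828463554), 62.10386657714844) [0.60950889 0.40170257 0.00202715]Traceback (most recent call last):
  File "<stdin>", line 12, in <module>
IndexError: list index out of range
```

View pics/f3top.png

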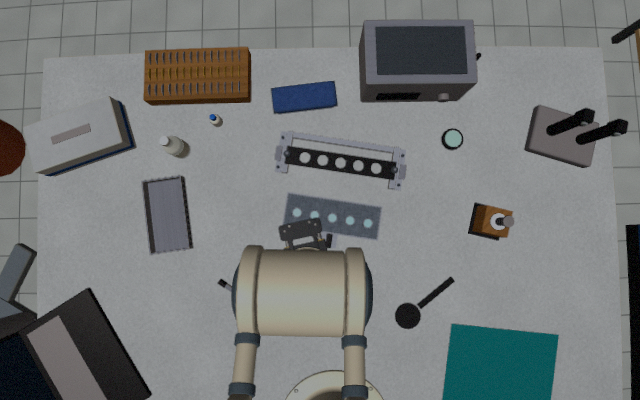

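Basket pose: centre (0.524,0.3985), yaw 7°. Now the first lens, the one at y=+88.

Request:
{"method": "jog_arm", "body": {
  "moves": [
    [[0,0.03,0.15,0,0.2],[0,0.06,0.3,0,0.5],[0,0.061,0.464,0,0.745],[0,0.061,0.464,0.1,0.745],[0,0.061,0.464,0.27,0.745],[0,0.061,0.464,0.4,0.745],[0,0.061,0.464,0.5,0.745],[0,0.061,0.464,0.5,0.745]]
  ]
}}

```text
time: 38.35
position: [0.5221, 0.0773, 0.0598]
eef_rot: [-179.7, 0.1, 79.9]
wrist_force: [-0.2, 0.0, 0.7]
gripper_width: 0.0458
```

```bash
python3 go.py .5239 .078 .0078 80
```

```text
t 38.35 pos [0.5221 0.0773 0.0598] rot [-1.797e+02  1.000e-01  7.990e+01] F [-0.2  0.   0.7] w 0.0458
shift units [0.004 0.008 0.208] mm [ 1.  2. 52.] turn -0.004 rows>= 2.0 1.0
```

Request:
{"method": "jog_arm", "body": {
  "moves": [
    [[-0.25,0,0,0,0],[-0.25,0.002,0.004,0.05,0],[-0.25,0.002,0.004,0.1,0],[-0.25,0.002,0.004,0.1,0],[-0.25,0.002,0.004,0.1,0]]
  ]
}}

```text
time: 38.85
position: [0.5249, 0.0777, 0.0373]
eef_rot: [-180.0, 0.0, 79.9]
wrist_force: [-0.6, 0.4, 0.0]
gripper_width: 0.0341
```

```bash
python3 go.py .5239 .078 .0078 80; python3 - <<'E'
from h import *
p=shot('side')
a=cv2.cvtColor(p['pixels'],cv2.COLOR_RGB2BGR)[150:270,250:370]
cv2.imwrite(f'pics/z14.png',cv2.resize(a,None,fx=5,fy=5,interpolation=cv2.INTER_CUBIC))
E
```

```text
t 38.85 pos [0.5249 0.0777 0.0373] rot [-180.     0.    79.9] F [-0.6  0.4  0. ] w 0.0341
shift units [ 0.    -0.004  0.118] mm [ 0. -1. 29.] turn -0.005 rows>= 1.0 1.0
```

View pics/z14.png

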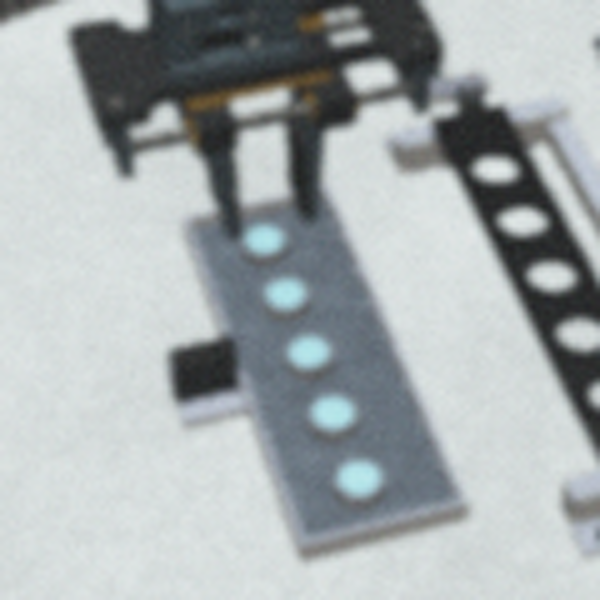

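The fingers straddle the first lens, with its centre at zoom pixel (264,240). Descend and close.

Request:
{"method": "jog_arm", "body": {
  "moves": [
    [[-0.25,0,-0.003,0.04,0],[-0.25,0,-0.003,0.08,0],[-0.25,0,-0.003,0.115,0],[-0.25,0,-0.003,0.118,0],[-0.25,0,-0.003,0.118,0],[-1,0,-0.003,0.118,0],[-1,0,-0.003,0.118,0],[-1,0,-0.003,0.118,0],[-1,0,-0.003,0.118,0]]
  ]
}}

```text
time: 39.8
position: [0.5244, 0.0779, 0.0081]
eef_rot: [180.0, -0.0, 79.9]
wrist_force: [-0.3, 0.0, -0.1]
gripper_width: 0.0246
```

Request:
{"method": "jog_arm", "body": {
  "moves": [
    [[-1,0,0,0,0],[-1,0,0,-0.05,0],[-1,0,0,-0.2,0],[-1,0,0,-0.4,0],[-1,0,0,-0.4,0]]
  ]
}}

```text
time: 40.3
position: [0.5273, 0.0781, 0.114]
eef_rot: [179.5, -0.1, 79.9]
wrist_force: [0.1, 0.6, -1.5]
gripper_width: 0.0243
```

```bash
python3 go.py .4716 .4152 .1 97
```

```text
t 40.3 pos [0.5273 0.0781 0.114 ] rot [ 1.795e+02 -1.000e-01  7.990e+01] F [ 0.1  0.6 -1.5] w 0.0243
shift units [ 1.288 -0.457  0.055] mm [ 322. -114.   14.] turn -0.598 rows>= 7.0 2.0
```

The lens is held. Move to the basket.

Request:
{"method": "jog_arm", "body": {
  "moves": [
    [[-1,0.1,-0.03,0,-0.1],[-1,0.25,-0.08,0,-0.2],[-1,0.4,-0.14,0,-0.3],[-1,0.55,-0.2,0,-0.4],[-1,0.7,-0.25,0,-0.5],[-1,0.85,-0.3,0,-0.6],[-1,0.95,-0.35,0,-0.6],[-1,0.95,-0.35,0,-0.6],[-1,0.95,-0.35,0,-0.6]]
  ]
}}

```text
time: 41.2
position: [0.4797, 0.3274, 0.1084]
eef_rot: [180.0, 0.0, 97.1]
wrist_force: [-0.5, -0.9, -0.2]
gripper_width: 0.0245
```

```bash
python3 go.py .4716 .4152 .06 97;  python3 - <<'E'
from h import *
for c in('top','side'):
    p=shot(c,'f4'+c)
    for d in arm.outline_of('basket_floor',p)[:1]:
        X=cloud(p);k=d['region']&(np.abs(X[...,2]-.032)<.006);print(c,d['confidence'],cv2.minAreaRect(X[k][:,:2].astype(np.float32)),k.sum())
E
```

```text
t 41.2 pos [0.4797 0.3274 0.1084] rot [180.    0.   97.1] F [-0.5 -0.9 -0.2] w 0.0245
shift units [0.353 0.012 0.193] mm [88.  3. 48.] turn 0.004 rows>= 3.0 1.0
top 0.62 ((0.5370596647262573, 0.39941248297691345), (0.1543830782175064, 0.10134124755859375), 7.032345294952393) 169
side 0.74 ((0.5241934061050415, 0.39618414640426636), (0.18236277997493744, 0.10608553141355515), 6.899765968322754) 230
```

View pics/f4side.png

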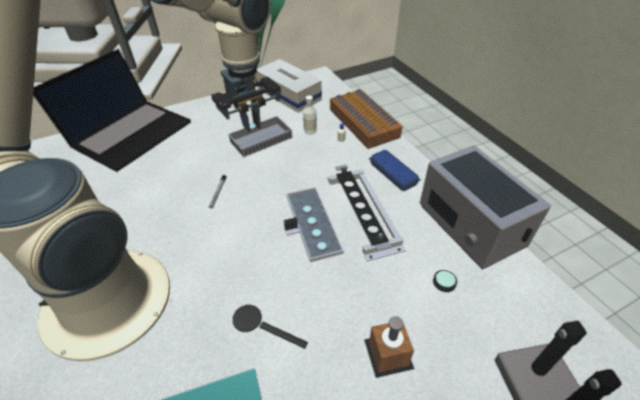

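Request:
{"method": "jog_arm", "body": {
  "moves": [
    [[-1,0.15,0.005,0,0],[-1,0.3,0.012,0,0],[-1,0.353,0.012,0.05,0.004],[-1,0.353,0.012,0.12,0.004],[-1,0.353,0.012,0.19,0.004],[-1,0.353,0.012,0.19,0.004],[-1,0.353,0.012,0.19,0.004]]
  ]
}}

```text
time: 42.1
position: [0.4723, 0.4143, 0.0604]
eef_rot: [-180.0, 0.0, 96.9]
wrist_force: [-0.2, 0.0, 0.0]
gripper_width: 0.0244
```

```bash
python3 go.py .4716 .4152 .0055 97;python3 - <<'E'
from h import *
p=shot('side')
a=cv2.cvtColor(p['pixels'],cv2.COLOR_RGB2BGR)[70:180,200:330]
cv2.imwrite(f'pics/z15.png',cv2.resize(a,None,fx=5,fy=5,interpolation=cv2.INTER_CUBIC))
E
```

```text
t 42.1 pos [0.4723 0.4143 0.0604] rot [-180.     0.    96.9] F [-0.2  0.   0. ] w 0.0244
shift units [ 0.004 -0.002  0.22 ] mm [ 1. -1. 55.] turn -0.004 rows>= 2.0 1.0
```

View pics/z15.png

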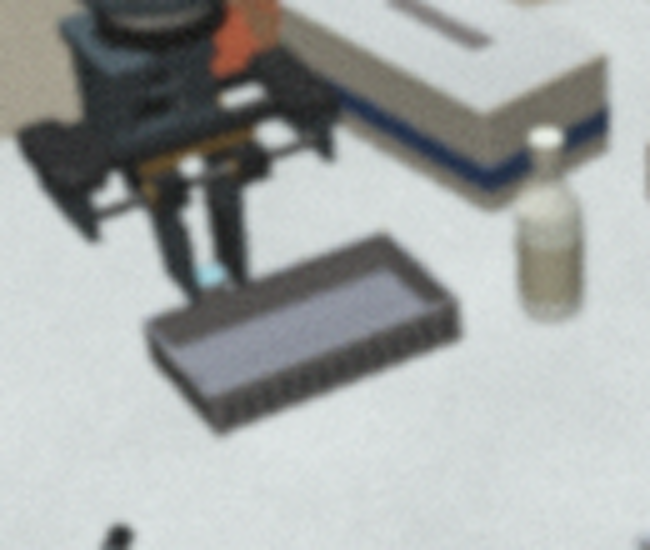

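The lens sits level between the tips at zoom pixel (212,275), above the near end of the basket. Lower it.

Request:
{"method": "jog_arm", "body": {
  "moves": [
    [[-1,0.003,-0.001,0.07,0],[-1,0.003,-0.001,0.14,0],[-1,0.003,-0.001,0.19,0],[-1,0.003,-0.001,0.21,0],[-1,0.003,-0.001,0.218,0],[-1,0.003,-0.001,0.218,0],[-1,0.003,-0.001,0.218,0]]
  ]
}}

```text
time: 42.85
position: [0.4722, 0.416, 0.0066]
eef_rot: [180.0, -0.0, 96.9]
wrist_force: [0.2, -0.6, -0.1]
gripper_width: 0.0242
```

```bash
python3 go.py .4716 .4152 .0055 97
```

```text
t 42.85 pos [0.4722 0.416  0.0066] rot [180.   -0.   96.9] F [ 0.2 -0.6 -0.1] w 0.0242
shift units [-0.003 -0.003  0.004] mm [-1. -1.  1.] turn -0.002 rows>= 1.0 1.0
```

Request:
{"method": "jog_arm", "body": {
  "moves": [
    [[-1,0,0,0.005,0],[-1,0,0,0.005,0],[-1,0,0,0.005,0],[-0.8,0,0,0.005,0],[-0.4,0,0,0.005,0],[-0.35,0,0,0.005,0],[-0.35,0,0,0.005,0],[-0.35,0,0,0.005,0],[-0.35,0,0,-0.08,0],[-0.35,0,0,-0.2,0],[-0.3,0,0,-0.35,0],[-0.25,0,0,-0.35,0]]
  ]
}}

```text
time: 44.05
position: [0.4739, 0.4173, 0.0979]
eef_rot: [179.7, -0.2, 96.9]
wrist_force: [-0.3, 0.7, 0.9]
gripper_width: 0.0341
```

```bash
python3 go.py .5162 .0352 .09 80;python3 - <<'E'
from h import *
p=shot('side')
a=cv2.cvtColor(p['pixels'],cv2.COLOR_RGB2BGR)[70:180,200:330]
cv2.imwrite(f'pics/z16.png',cv2.resize(a,None,fx=5,fy=5,interpolation=cv2.INTER_CUBIC))
for b in lensblobs(p,.011): print(b)
E
```

```text
t 44.05 pos [0.4739 0.4173 0.0979] rot [179.7  -0.2  96.9] F [-0.3  0.7  0.9] w 0.0341
shift units [-1.538 -0.017  0.027] mm [-384.   -4.    7.] turn 0.591 rows>= 8.0 2.0
(array([257.8,  52.8]), np.int32(39), array([0.7336, 0.9616, 0.011 ]))
(array([306.6, 208.1]), np.int32(44), array([0.517 , 0.0374, 0.011 ]))
(array([311.1, 219.8]), np.int32(49), array([ 0.509 , -0.0063,  0.011 ]))
(array([316.2, 232. ]), np.int32(53), array([ 0.5018, -0.0496,  0.011 ]))
(array([321.3, 245. ]), np.int32(56), array([ 0.4942, -0.0931,  0.011 ]))
(array([445.2, 278.6]), np.int32(244), array([ 0.7018, -0.3134,  0.011 ]))
```

View pics/z16.png

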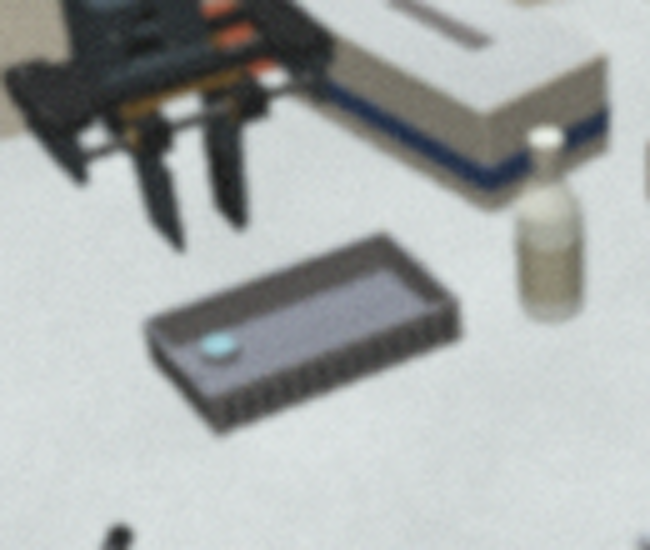

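The first lens lies flat in the basket at zoom pixel (220,345). Next is the y=44 lens.

Request:
{"method": "jog_arm", "body": {
  "moves": [
    [[-0.25,-0.12,0,0,0.1],[-0.25,-0.3,0,0,0.2],[-0.25,-0.48,0,0,0.3],[-0.25,-0.66,0,0,0.4],[-0.25,-0.84,0,0,0.5],[-0.25,-1,0,0,0.591],[-0.25,-1,0,0,0.591],[-0.25,-1,0,0,0.591],[-0.25,-1,0,0,0.591]]
  ]
}}

```text
time: 45.0
position: [0.5016, 0.1682, 0.0929]
eef_rot: [-180.0, 0.0, 80.0]
wrist_force: [0.5, 0.2, 0.3]
gripper_width: 0.0344
```

```bash
python3 go.py .5162 .0352 .06 80
```

```text
t 45.0 pos [0.5016 0.1682 0.0929] rot [-180.    0.   80.] F [0.5 0.2 0.3] w 0.0344
shift units [-0.514  0.149  0.132] mm [-129.   37.   33.] turn 0.002 rows>= 3.0 1.0
```

Request:
{"method": "jog_arm", "body": {
  "moves": [
    [[-0.25,-0.18,0.05,0,0],[-0.25,-0.36,0.1,0,0],[-0.25,-0.5,0.149,0,0],[-0.25,-0.514,0.149,0.08,0],[-0.25,-0.514,0.149,0.16,0],[-0.25,-0.514,0.149,0.2,0],[-0.25,-0.514,0.149,0.2,0],[-0.25,-0.514,0.149,0.2,0]]
  ]
}}

```text
time: 45.8
position: [0.5165, 0.0353, 0.0436]
eef_rot: [-180.0, -0.0, 80.1]
wrist_force: [-0.1, 0.2, -0.0]
gripper_width: 0.034
```

```bash
python3 go.py .5162 .0352 .0078 80; python3 - <<'E'
from h import *
p=shot('side')
for b in lensblobs(p,.014): print(b)
E
```

```text
t 45.8 pos [0.5165 0.0353 0.0436] rot [-180.    -0.    80.1] F [-0.1  0.2 -0. ] w 0.034
shift units [-0.001 -0.001  0.143] mm [-0. -0. 36.] turn 0.003 rows>= 1.0 1.0
(array([306.7, 208. ]), np.int32(43), array([0.5161, 0.035 , 0.014 ]))
(array([311.5, 219.7]), np.int32(47), array([ 0.5088, -0.0088,  0.014 ]))
(array([316.1, 232. ]), np.int32(52), array([ 0.5006, -0.0517,  0.014 ]))
(array([321.5, 245. ]), np.int32(56), array([ 0.4935, -0.0955,  0.014 ]))
(array([445.3, 278.7]), np.int32(247), array([ 0.7001, -0.315 ,  0.014 ]))
```

Request:
{"method": "jog_arm", "body": {
  "moves": [
    [[-0.25,0,0,0.06,0],[-0.25,0,0,0.11,0],[-0.25,0,0,0.14,0],[-0.25,0,0,0.143,0],[-0.25,0,0,0.143,0],[-1,0,0,0.143,0],[-1,0,0,0.143,0],[-1,0,0,0.143,0],[-1,0,0,0.143,0],[-1,0,0,0.143,0]]
  ]
}}

```text
time: 46.85
position: [0.5166, 0.0345, 0.008]
eef_rot: [180.0, -0.0, 80.0]
wrist_force: [0.2, 1.2, 6.0]
gripper_width: 0.0243
```

Request:
{"method": "jog_arm", "body": {
  "moves": [
    [[-1,0,0,-0.05,0],[-1,0,0,-0.2,0],[-1,0,0,-0.4,0],[-1,0,0,-0.4,0]]
  ]
}}

```text
time: 47.25
position: [0.5192, 0.0345, 0.1136]
eef_rot: [179.5, -0.1, 80.0]
wrist_force: [-0.7, 1.0, -1.5]
gripper_width: 0.0244
```

```bash
python3 go.py .5212 .4213 .1 97
```

```text
t 47.25 pos [0.5192 0.0345 0.1136] rot [ 1.795e+02 -1.000e-01  8.000e+01] F [-0.7  1.  -1.5] w 0.0244
shift units [ 1.525 -0.261  0.054] mm [381. -65.  13.] turn -0.593 rows>= 8.0 2.0
```

Request:
{"method": "jog_arm", "body": {
  "moves": [
    [[-1,0.12,-0.02,0,-0.1],[-1,0.3,-0.05,0,-0.2],[-1,0.48,-0.08,0,-0.3],[-1,0.66,-0.11,0,-0.4],[-1,0.84,-0.14,0,-0.5],[-1,0.99,-0.17,0,-0.593],[-1,0.99,-0.17,0,-0.593],[-1,0.99,-0.17,0,-0.593],[-1,0.99,-0.17,0,-0.593]]
  ]
}}

```text
time: 48.15
position: [0.5173, 0.2848, 0.1079]
eef_rot: [-180.0, 0.0, 96.9]
wrist_force: [-0.1, -0.0, -0.3]
gripper_width: 0.0244
```

```bash
python3 go.py .5212 .4213 .06 97;  python3 - <<'E'
from h import *
p=shot('side')
for b in lensblobs(p,.011): print(b)
for d in arm.outline_of('basket_floor',p)[:1]:
        X=cloud(p);k=d['region']&(np.abs(X[...,2]-.032)<.006);print(d['confidence'],cv2.minAreaRect(X[k][:,:2].astype(np.float32)),k.sum())
E
```

```text
t 48.15 pos [0.5173 0.2848 0.1079] rot [-180.     0.    96.9] F [-0.1 -0.  -0.3] w 0.0244
shift units [0.54  0.082 0.191] mm [135.  20.  48.] turn -0.002 rows>= 3.0 1.0
(array([216.8,  20.2]), np.int32(88), array([0.683, 1.384, 0.011]))
(array([311.3, 219.9]), np.int32(47), array([ 0.5093, -0.0067,  0.011 ]))
(array([316., 232.]), np.int32(51), array([ 0.5015, -0.0495,  0.011 ]))
(array([321.3, 245. ]), np.int32(54), array([ 0.4942, -0.0932,  0.011 ]))
(array([445.3, 278.6]), np.int32(247), array([ 0.7021, -0.3135,  0.011 ]))
0.57 ((0.5243848562240601, 0.3972683250904083), (0.18339383602142334, 0.10629099607467651), 6.889775276184082) 206
```

Request:
{"method": "jog_arm", "body": {
  "moves": [
    [[-1,0.17,0.025,0,0],[-1,0.35,0.05,0,0],[-1,0.52,0.08,0,0],[-1,0.54,0.082,0.08,0],[-1,0.54,0.082,0.18,0],[-1,0.54,0.082,0.22,0],[-1,0.54,0.082,0.22,0],[-1,0.54,0.082,0.22,0]]
  ]
}}

```text
time: 49.05
position: [0.522, 0.4217, 0.0535]
eef_rot: [180.0, -0.0, 96.9]
wrist_force: [0.2, -0.3, -0.1]
gripper_width: 0.0244
```

```bash
python3 go.py .5212 .4213 .0065 97
```

```text
t 49.05 pos [0.522  0.4217 0.0535] rot [180.   -0.   96.9] F [ 0.2 -0.3 -0.1] w 0.0244
shift units [-0.001 -0.003  0.188] mm [-0. -1. 47.] turn -0.002 rows>= 1.0 1.0
```

Request:
{"method": "jog_arm", "body": {
  "moves": [
    [[-1,-0.001,-0.003,0.07,0],[-1,-0.001,-0.003,0.14,0],[-1,-0.001,-0.003,0.175,0],[-1,-0.001,-0.003,0.186,0],[-1,-0.001,-0.003,0.192,0],[-1,-0.001,-0.003,0.192,0],[-1,-0.001,-0.003,0.192,0]]
  ]
}}

```text
time: 49.75
position: [0.5211, 0.4221, 0.0054]
eef_rot: [179.9, -0.0, 97.0]
wrist_force: [-0.6, -0.1, 0.2]
gripper_width: 0.0242
```

Request:
{"method": "jog_arm", "body": {
  "moves": [
    [[-0.8,0,0,0,0],[-0.4,0,0,0,0],[-0.35,0,0,0,0],[-0.35,0,0,0,0],[-0.35,0,0,0,0],[-0.35,0,0,-0.08,0],[-0.35,0,0,-0.2,0],[-0.3,0,0,-0.35,0],[-0.25,0,0,-0.35,0]]
  ]
}}

```text
time: 50.65
position: [0.523, 0.4235, 0.0971]
eef_rot: [179.6, -0.2, 97.0]
wrist_force: [0.2, -0.4, -0.9]
gripper_width: 0.0339
```

```bash
python3 go.py .5086 -.008 .09 80;python3 - <<'E'
from h import *
p=shot('side')
a=cv2.cvtColor(p['pixels'],cv2.COLOR_RGB2BGR)[70:180,200:330]
cv2.imwrite(f'pics/z17.png',cv2.resize(a,None,fx=5,fy=5,interpolation=cv2.INTER_CUBIC))
E
```

```text
t 50.65 pos [0.523  0.4235 0.0971] rot [179.6  -0.2  97. ] F [ 0.2 -0.4 -0.9] w 0.0339
shift units [-1.706 -0.267  0.021] mm [-427.  -67.    5.] turn 0.593 rows>= 9.0 2.0
```

View pics/z17.png

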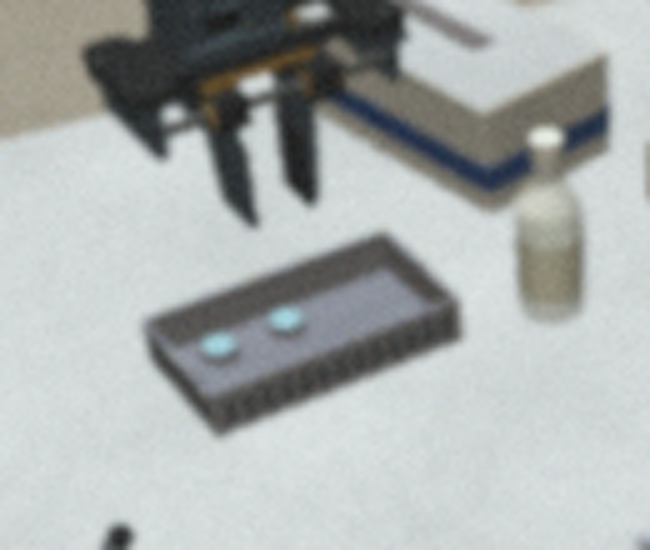

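Two lenses lie flat in the basket, at zoom pixels (219,345) and (287,318). On to the middle lens.

Request:
{"method": "jog_arm", "body": {
  "moves": [
    [[-0.25,-0.12,-0.02,0,0.1],[-0.25,-0.3,-0.05,0,0.2],[-0.25,-0.48,-0.08,0,0.3],[-0.25,-0.66,-0.11,0,0.4],[-0.25,-0.84,-0.14,0,0.5],[-0.25,-1,-0.16,0,0.593],[-0.25,-1,-0.16,0,0.593],[-0.25,-1,-0.16,0,0.593],[-0.25,-1,-0.16,0,0.593]]
  ]
}}

```text
time: 51.6
position: [0.5113, 0.1695, 0.0917]
eef_rot: [-180.0, 0.0, 80.0]
wrist_force: [0.9, 0.3, 0.1]
gripper_width: 0.0347
```

```bash
python3 go.py .5086 -.008 .045 80;  python3 - <<'E'
from h import *
p=shot('side')
for b in lensblobs(p,.014): print(b)
E
```

```text
t 51.6 pos [0.5113 0.1695 0.0917] rot [-180.    0.   80.] F [0.9 0.3 0.1] w 0.0347
shift units [-0.701  0.112  0.187] mm [-175.   28.   47.] turn 0.002 rows>= 4.0 1.0
(array([278.4,   2.2]), np.int32(66), array([1.0404, 1.4544, 0.014 ]))
(array([311.3, 219.9]), np.int32(47), array([ 0.5082, -0.009 ,  0.014 ]))
(array([316.2, 232. ]), np.int32(53), array([ 0.5007, -0.0519,  0.014 ]))
(array([321.4, 245. ]), np.int32(57), array([ 0.4933, -0.0953,  0.014 ]))
(array([445.2, 278.7]), np.int32(242), array([ 0.6999, -0.3149,  0.014 ]))
```

Request:
{"method": "jog_arm", "body": {
  "moves": [
    [[-0.25,-0.18,0.03,0,0],[-0.25,-0.36,0.06,0,0],[-0.25,-0.54,0.09,0,0],[-0.25,-0.69,0.112,0,0],[-0.25,-0.7,0.112,0.08,0],[-0.25,-0.7,0.112,0.16,0],[-0.25,-0.7,0.112,0.19,0],[-0.25,-0.7,0.112,0.19,0],[-0.25,-0.7,0.112,0.19,0]]
  ]
}}

```text
time: 52.55
position: [0.5089, -0.0077, 0.045]
eef_rot: [180.0, -0.0, 80.1]
wrist_force: [0.2, -0.3, 0.2]
gripper_width: 0.0345
```

```bash
python3 go.py .5086 -.0083 .0083 80
```

```text
t 52.55 pos [ 0.5089 -0.0077  0.045 ] rot [180.   -0.   80.1] F [ 0.2 -0.3  0.2] w 0.0345
shift units [-0.002 -0.001  0.147] mm [-1. -0. 37.] turn 0.003 rows>= 1.0 1.0
```

Request:
{"method": "jog_arm", "body": {
  "moves": [
    [[-0.25,-0.002,0,0.06,0],[-0.25,-0.002,0,0.11,0],[-0.25,-0.002,0,0.143,0],[-0.25,-0.002,0,0.147,0],[-0.25,-0.002,0,0.147,0],[-1,-0.002,0,0.147,0],[-1,-0.002,0,0.147,0],[-1,-0.002,0,0.147,0],[-1,-0.002,0,0.147,0],[-1,-0.002,0,0.147,0]]
  ]
}}

```text
time: 53.55
position: [0.5088, -0.0089, 0.0082]
eef_rot: [180.0, -0.0, 80.0]
wrist_force: [-0.2, 0.4, 7.4]
gripper_width: 0.0243
```

Request:
{"method": "jog_arm", "body": {
  "moves": [
    [[-1,0,0,-0.05,0],[-1,0,0,-0.2,0],[-1,0,0,-0.4,0],[-1,0,0,-0.4,0]]
  ]
}}

```text
time: 53.95
position: [0.5113, -0.0092, 0.1137]
eef_rot: [179.5, -0.0, 80.0]
wrist_force: [0.8, -0.0, -1.4]
gripper_width: 0.0242
```

```bash
python3 go.py .5708 .4274 .1 97
```

```text
t 53.95 pos [ 0.5113 -0.0092  0.1137] rot [179.5  -0.   80. ] F [ 0.8 -0.  -1.4] w 0.0242
shift units [ 1.761 -0.069  0.055] mm [440. -17.  14.] turn -0.593 rows>= 9.0 2.0
```

Request:
{"method": "jog_arm", "body": {
  "moves": [
    [[-1,0.12,-0.01,0,-0.1],[-1,0.3,-0.02,0,-0.2],[-1,0.48,-0.03,0,-0.3],[-1,0.66,-0.04,0,-0.4],[-1,0.84,-0.05,0,-0.5],[-1,0.99,-0.06,0,-0.593],[-1,0.99,-0.06,0,-0.593],[-1,0.99,-0.06,0,-0.593],[-1,0.99,-0.06,0,-0.593]]
  ]
}}

```text
time: 54.85
position: [0.5364, 0.2366, 0.1081]
eef_rot: [-180.0, 0.0, 96.9]
wrist_force: [-0.2, 0.1, -0.1]
gripper_width: 0.0241
```

```bash
python3 go.py .5708 .4274 .06 97;  python3 - <<'E'
from h import *
p=shot('side')
X=cloud(p)
for d in arm.outline_of('basket_floor',p)[:1]:
        k=d['region']&(np.abs(X[...,2]-.032)<.006);print(d['confidence'],cv2.minAreaRect(X[k][:,:2].astype(np.float32)),k.sum())
p=shot('top');X=cloud(p)
m=(X[...,0]>.58)&(X[...,1]>.3)&(X[...,1]<.8)&(X[...,2]>.05)&(X[...,2]<.14)&(X[...,0]<.8)
Q=X[m]
for t,lo,hi in (('saline',.3,.42),('box',.44,.8)):
    q=Q[(Q[:,1]>lo)&(Q[:,1]<hi)];print(t,len(q),q.min(0).round(3),q.max(0).round(3), q[np.argsort(q[:,1])[:3]].round(3), q[np.argsort(q[:,0])[:3]].round(3))
E
```

```text
t 54.85 pos [0.5364 0.2366 0.1081] rot [-180.     0.    96.9] F [-0.2  0.1 -0.1] w 0.0241
shift units [0.741 0.229 0.192] mm [185.  57.  48.] turn -0.002 rows>= 4.0 1.0
saline 385 [0.664 0.343 0.051] [0.707 0.383 0.134] [[0.686 0.343 0.058]
 [0.689 0.343 0.057]
 [0.685 0.343 0.064]] [[0.664 0.367 0.065]
 [0.665 0.363 0.062]
 [0.665 0.366 0.06 ]]
box 5036 [0.63  0.482 0.05 ] [0.8   0.734 0.093] [[0.702 0.482 0.086]
 [0.698 0.482 0.08 ]
 [0.701 0.483 0.078]] [[0.63  0.697 0.067]
 [0.63  0.7   0.067]
 [0.63  0.696 0.065]]
```

Request:
{"method": "jog_arm", "body": {
  "moves": [
    [[-1,0.17,0.05,0,0],[-1,0.34,0.1,0,0],[-1,0.51,0.16,0,0],[-1,0.68,0.21,0,0],[-1,0.741,0.229,0,0],[-1,0.741,0.229,0.06,0],[-1,0.741,0.229,0.16,0],[-1,0.741,0.229,0.2,0],[-1,0.741,0.229,0.2,0],[-1,0.741,0.229,0.2,0]]
  ]
}}

```text
time: 56.0
position: [0.5713, 0.4275, 0.0583]
eef_rot: [-180.0, 0.0, 96.9]
wrist_force: [0.2, 0.8, -0.2]
gripper_width: 0.0245
```

```bash
python3 go.py .5708 .4274 .0055 97
```

```text
t 56.0 pos [0.5713 0.4275 0.0583] rot [-180.     0.    96.9] F [ 0.2  0.8 -0.2] w 0.0245
shift units [-0.    -0.002  0.211] mm [-0. -1. 53.] turn -0.002 rows>= 2.0 1.0
```

Request:
{"method": "jog_arm", "body": {
  "moves": [
    [[-1,0,-0.002,0.07,0],[-1,0,-0.002,0.14,0],[-1,0,-0.002,0.19,0],[-1,0,-0.002,0.205,0],[-1,0,-0.002,0.211,0],[-1,0,-0.002,0.211,0],[-1,0,-0.002,0.211,0]]
  ]
}}

```text
time: 56.7
position: [0.5709, 0.4285, 0.006]
eef_rot: [179.9, -0.0, 97.0]
wrist_force: [0.1, 0.5, 0.4]
gripper_width: 0.0243
```

Request:
{"method": "jog_arm", "body": {
  "moves": [
    [[-0.8,0,0,0,0],[-0.4,0,0,0,0],[-0.35,0,0,0,0],[-0.35,0,0,0,0],[-0.35,0,0,0,0],[-0.35,0,0,-0.08,0],[-0.35,0,0,-0.2,0],[-0.3,0,0,-0.4,0],[-0.25,0,0,-0.4,0]]
  ]
}}

```text
time: 57.6
position: [0.5736, 0.4303, 0.1121]
eef_rot: [179.5, -0.2, 97.0]
wrist_force: [1.0, 1.5, 0.4]
gripper_width: 0.0338
```

```bash
python3 go.py .5007 -.0513 .1 80;python3 - <<'E'
from h import *
p=shot('side')
a=cv2.cvtColor(p['pixels'],cv2.COLOR_RGB2BGR)[70:180,200:330]
cv2.imwrite(f'pics/z18.png',cv2.resize(a,None,fx=5,fy=5,interpolation=cv2.INTER_CUBIC))
E
```

```text
t 57.6 pos [0.5736 0.4303 0.1121] rot [179.5  -0.2  97. ] F [1.  1.5 0.4] w 0.0338
shift units [-1.877 -0.524  0.035] mm [-469. -131.    9.] turn 0.593 rows>= 10.0 2.0
```

View pics/z18.png

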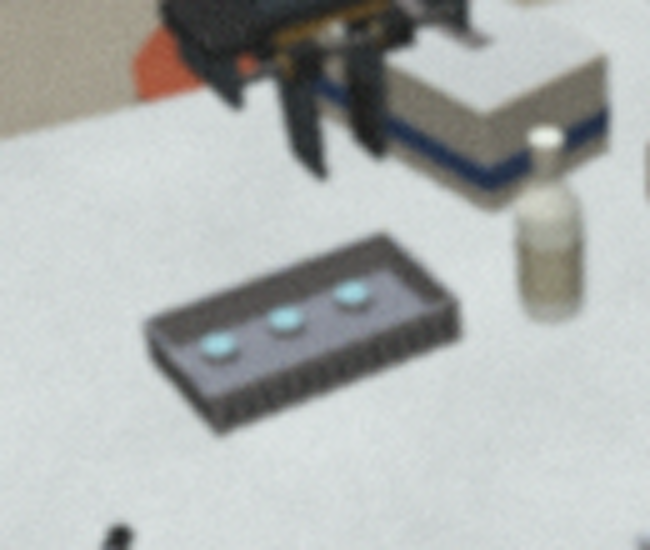

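Three lenses are in, in a row. On to the fourth.

Request:
{"method": "jog_arm", "body": {
  "moves": [
    [[-0.25,-0.12,-0.03,0,0.1],[-0.25,-0.3,-0.08,0,0.2],[-0.25,-0.48,-0.13,0,0.3],[-0.25,-0.66,-0.18,0,0.4],[-0.25,-0.84,-0.23,0,0.5],[-0.25,-1,-0.27,0,0.593],[-0.25,-1,-0.27,0,0.593],[-0.25,-1,-0.27,0,0.593],[-0.25,-1,-0.27,0,0.593]]
  ]
}}

```text
time: 58.55
position: [0.534, 0.1726, 0.1048]
eef_rot: [-180.0, -0.0, 80.0]
wrist_force: [-0.4, 0.4, -0.6]
gripper_width: 0.0342
```

```bash
python3 go.py .5007 -.0515 .045 80;  python3 - <<'E'
from h import *
p=shot('side')
for b in lensblobs(p,.014): print(b)
E
```

```text
t 58.55 pos [0.534  0.1726 0.1048] rot [-180.   -0.   80.] F [-0.4  0.4 -0.6] w 0.0342
shift units [-0.906  0.024  0.239] mm [-226.    6.   60.] turn 0.002 rows>= 5.0 1.0
(array([257.5,  55.3]), np.int32(27), array([0.7223, 0.9351, 0.014 ]))
(array([316.1, 232. ]), np.int32(52), array([ 0.5006, -0.0517,  0.014 ]))
(array([321.4, 245. ]), np.int32(54), array([ 0.4932, -0.0954,  0.014 ]))
(array([445.2, 278.7]), np.int32(244), array([ 0.7   , -0.3149,  0.014 ]))
```

Request:
{"method": "jog_arm", "body": {
  "moves": [
    [[-0.25,-0.18,0.005,0,0],[-0.25,-0.36,0.01,0,0],[-0.25,-0.54,0.015,0,0],[-0.25,-0.72,0.02,0,0],[-0.25,-0.88,0.024,0,0],[-0.25,-0.906,0.024,0.08,0],[-0.25,-0.906,0.024,0.18,0],[-0.25,-0.906,0.024,0.24,0],[-0.25,-0.906,0.024,0.24,0],[-0.25,-0.906,0.024,0.24,0]]
  ]
}}

```text
time: 59.6
position: [0.5008, -0.0516, 0.0452]
eef_rot: [-180.0, -0.0, 80.1]
wrist_force: [0.4, -0.1, -0.0]
gripper_width: 0.0339
```

```bash
python3 go.py .5007 -.0515 .0086 80
```

```text
t 59.6 pos [ 0.5008 -0.0516  0.0452] rot [-180.    -0.    80.1] F [ 0.4 -0.1 -0. ] w 0.0339
shift units [ 0.    -0.     0.147] mm [ 0. -0. 37.] turn 0.003 rows>= 1.0 1.0
```

Request:
{"method": "jog_arm", "body": {
  "moves": [
    [[-0.25,0,0,0.06,0],[-0.25,0,0,0.11,0],[-0.25,0,0,0.142,0],[-0.25,0,0,0.146,0],[-0.25,0,0,0.146,0],[-1,0,0,0.146,0],[-1,0,0,0.146,0],[-1,0,0,0.146,0],[-1,0,0,0.146,0],[-1,0,0,0.146,0]]
  ]
}}

```text
time: 60.6
position: [0.5009, -0.0522, 0.0092]
eef_rot: [179.9, -0.0, 80.0]
wrist_force: [-0.3, 1.1, 6.8]
gripper_width: 0.024
```

Request:
{"method": "jog_arm", "body": {
  "moves": [
    [[-1,0,0,-0.05,0],[-1,0,0,-0.2,0],[-1,0,0,-0.4,0],[-1,0,0,-0.4,0]]
  ]
}}

```text
time: 61.0
position: [0.5032, -0.0528, 0.1146]
eef_rot: [179.5, 0.0, 80.0]
wrist_force: [-0.4, -0.3, -0.9]
gripper_width: 0.0241
```

```bash
python3 go.py .5516 .3788 .11 97
```

```text
t 61.0 pos [ 0.5032 -0.0528  0.1146] rot [179.5   0.   80. ] F [-0.4 -0.3 -0.9] w 0.0241
shift units [ 1.734 -0.109  0.017] mm [433. -27.   4.] turn -0.593 rows>= 9.0 2.0
```

Request:
{"method": "jog_arm", "body": {
  "moves": [
    [[-1,0.12,-0.01,0,-0.1],[-1,0.3,-0.02,0,-0.2],[-1,0.48,-0.03,0,-0.3],[-1,0.66,-0.04,0,-0.4],[-1,0.84,-0.05,0,-0.5],[-1,0.99,-0.06,0,-0.593],[-1,0.99,-0.06,0,-0.593],[-1,0.99,-0.06,0,-0.593],[-1,0.99,-0.06,0,-0.593]]
  ]
}}

```text
time: 61.9
position: [0.5284, 0.1933, 0.1089]
eef_rot: [-180.0, 0.0, 96.9]
wrist_force: [-0.1, -0.5, -0.5]
gripper_width: 0.0243
```

```bash
python3 go.py .5516 .3788 .06 97;  python3 - <<'E'
from h import *
p=shot('side')
X=cloud(p)
a=cv2.cvtColor(p['pixels'],cv2.COLOR_RGB2BGR)[70:180,200:330]
cv2.imwrite(f'pics/z19.png',cv2.resize(a,None,fx=5,fy=5,interpolation=cv2.INTER_CUBIC))
for d in arm.outline_of('basket_floor',p)[:1]:
        k=d['region']&(np.abs(X[...,2]-.032)<.006);print(d['confidence'],cv2.minAreaRect(X[k][:,:2].astype(np.float32)),k.sum())
E
```

```text
t 61.9 pos [0.5284 0.1933 0.1089] rot [-180.     0.    96.9] F [-0.1 -0.5 -0.5] w 0.0243
shift units [0.725 0.182 0.196] mm [181.  45.  49.] turn -0.002 rows>= 4.0 1.0
0.79 ((0.5083417892456055, 0.3947790861129761), (0.15019674599170685, 0.10389035940170288), 7.100905895233154) 131
```

View pics/z19.png

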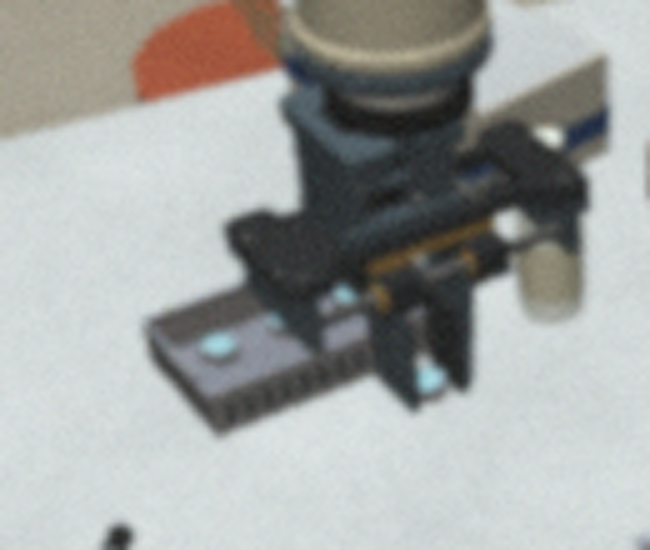

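Request:
{"method": "jog_arm", "body": {
  "moves": [
    [[-1,0.17,0.04,0,0],[-1,0.34,0.08,0,0],[-1,0.51,0.12,0,0],[-1,0.68,0.17,0,0],[-1,0.725,0.178,0,0],[-1,0.725,0.178,0.06,0],[-1,0.725,0.178,0.16,0],[-1,0.725,0.178,0.2,0],[-1,0.725,0.178,0.2,0],[-1,0.725,0.178,0.2,0]]
  ]
}}

```text
time: 63.0
position: [0.5511, 0.3785, 0.0589]
eef_rot: [-180.0, 0.0, 96.9]
wrist_force: [0.8, -0.8, 0.9]
gripper_width: 0.024
```

```bash
python3 go.py .5516 .3788 .0062 97
```

```text
t 63.0 pos [0.5511 0.3785 0.0589] rot [-180.     0.    96.9] F [ 0.8 -0.8  0.9] w 0.024
shift units [0.001 0.002 0.211] mm [ 0.  1. 53.] turn -0.003 rows>= 2.0 1.0
```

Request:
{"method": "jog_arm", "body": {
  "moves": [
    [[-1,0,0,0.07,0],[-1,0,0,0.14,0],[-1,0,0,0.19,0],[-1,0,0,0.203,0],[-1,0,0,0.209,0],[-1,0,0,0.209,0],[-1,0,0,0.209,0]]
  ]
}}

```text
time: 63.7
position: [0.5513, 0.3797, 0.0072]
eef_rot: [179.9, -0.0, 97.0]
wrist_force: [-0.2, -0.2, -0.6]
gripper_width: 0.0239
```

Request:
{"method": "jog_arm", "body": {
  "moves": [
    [[-0.8,0,0,0,0],[-0.4,0,0,0,0],[-0.35,0,0,0,0],[-0.35,0,0,0,0],[-0.35,0,0,0,0],[-0.35,0,0,-0.08,0],[-0.35,0,0,-0.2,0],[-0.3,0,0,-0.4,0],[-0.25,0,0,-0.4,0]]
  ]
}}

```text
time: 64.6
position: [0.5538, 0.3812, 0.1127]
eef_rot: [179.5, -0.2, 97.0]
wrist_force: [-0.2, 0.1, -0.9]
gripper_width: 0.034
```

```bash
python3 go.py .4936 -.0951 .11 80
```

```text
t 64.6 pos [0.5538 0.3812 0.1127] rot [179.5  -0.2  97. ] F [-0.2  0.1 -0.9] w 0.034
shift units [-1.862 -0.471  0.   ] mm [-465. -118.    0.] turn 0.593 rows>= 10.0 2.0
```

Request:
{"method": "jog_arm", "body": {
  "moves": [
    [[-0.25,-0.12,-0.03,0,0.1],[-0.25,-0.3,-0.07,0,0.2],[-0.25,-0.48,-0.12,0,0.3],[-0.25,-0.66,-0.16,0,0.4],[-0.25,-0.84,-0.21,0,0.5],[-0.25,-1,-0.25,0,0.593],[-0.25,-1,-0.25,0,0.593],[-0.25,-1,-0.25,0,0.593],[-0.25,-1,-0.25,0,0.593]]
  ]
}}

```text
time: 65.5
position: [0.5196, 0.1245, 0.1065]
eef_rot: [180.0, -0.0, 80.0]
wrist_force: [-0.7, -0.0, -0.1]
gripper_width: 0.0343
```

```bash
python3 go.py .4936 -.0951 .045 80;  python3 - <<'E'
from h import *
p=shot('side')
for b in lensblobs(p,.014): print(b)
a=cv2.cvtColor(p['pixels'],cv2.COLOR_RGB2BGR)[70:180,200:330]
cv2.imwrite(f'pics/z20.png',cv2.resize(a,None,fx=5,fy=5,interpolation=cv2.INTER_CUBIC))
E
```

```text
t 65.5 pos [0.5196 0.1245 0.1065] rot [180.  -0.  80.] F [-0.7 -0.  -0.1] w 0.0343
shift units [-0.883  0.049  0.246] mm [-221.   12.   61.] turn 0.002 rows>= 5.0 1.0
(array([395.7, 167.8]), np.int32(287), array([0.8225, 0.0597, 0.014 ]))
(array([321.4, 245. ]), np.int32(57), array([ 0.4933, -0.0953,  0.014 ]))
(array([445.2, 278.6]), np.int32(242), array([ 0.7   , -0.3148,  0.014 ]))
```

View pics/z20.png

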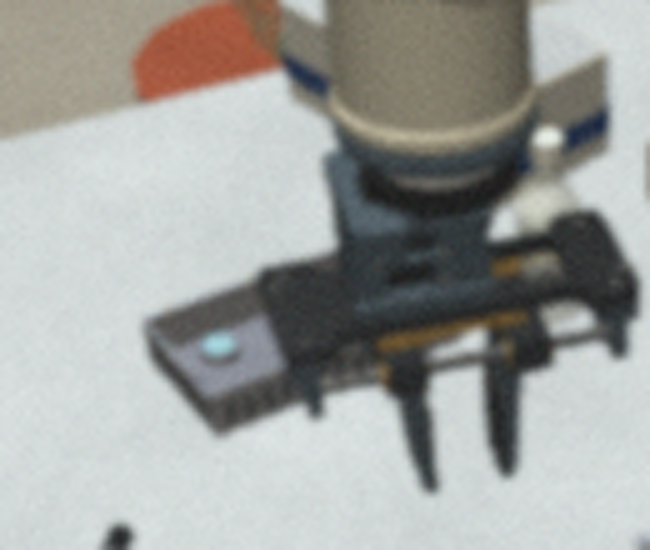

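The gripper blocks most of the basket here, so I'll check it after the next move. One lens is left in the tray.

Request:
{"method": "jog_arm", "body": {
  "moves": [
    [[-0.25,-0.18,0.01,0,0],[-0.25,-0.36,0.02,0,0],[-0.25,-0.54,0.03,0,0],[-0.25,-0.72,0.04,0,0],[-0.25,-0.87,0.049,0,0],[-0.25,-0.883,0.049,0.08,0],[-0.25,-0.883,0.049,0.18,0],[-0.25,-0.883,0.049,0.245,0],[-0.25,-0.883,0.049,0.245,0],[-0.25,-0.883,0.049,0.245,0]]
  ]
}}

```text
time: 66.55
position: [0.4933, -0.0952, 0.0454]
eef_rot: [-180.0, -0.0, 80.1]
wrist_force: [-0.3, -0.0, 0.4]
gripper_width: 0.0344
```

```bash
python3 go.py .4936 -.0951 .0086 80;  python3 - <<'E'
from h import *
p=shot('side')
X=cloud(p)
a=cv2.cvtColor(p['pixels'],cv2.COLOR_RGB2BGR)[70:180,200:330]
cv2.imwrite(f'pics/z21.png',cv2.resize(a,None,fx=5,fy=5,interpolation=cv2.INTER_CUBIC))
for d in arm.outline_of('basket_floor',p)[:1]:
        k=d['region']&(np.abs(X[...,2]-.032)<.006);print(d['confidence'],cv2.minAreaRect(X[k][:,:2].astype(np.float32)),k.sum())
E
```

```text
t 66.55 pos [ 0.4933 -0.0952  0.0454] rot [-180.    -0.    80.1] F [-0.3 -0.   0.4] w 0.0344
shift units [0.    0.001 0.147] mm [ 0.  0. 37.] turn 0.003 rows>= 1.0 1.0
0.58 ((0.5230597257614136, 0.3953744173049927), (0.18217091262340546, 0.10375220328569412), 8.163091659545898) 223
```

View pics/z21.png

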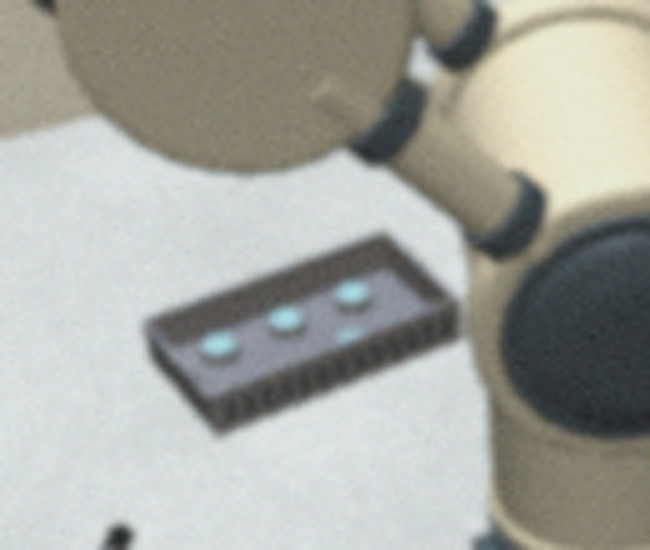

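Four lenses are in the basket; the fourth shows behind the near wall at (348,335). Now the last one.

Request:
{"method": "jog_arm", "body": {
  "moves": [
    [[-0.25,0,0,0.06,0],[-0.25,0,0,0.11,0],[-0.25,0,0,0.142,0],[-0.25,0,0,0.147,0],[-0.25,0,0,0.147,0],[-1,0,0,0.147,0],[-1,0,0,0.147,0],[-1,0,0,0.147,0],[-1,0,0,0.147,0],[-1,0,0,0.147,0]]
  ]
}}

```text
time: 67.65
position: [0.4933, -0.0959, 0.0089]
eef_rot: [179.9, 0.0, 80.0]
wrist_force: [-0.2, 1.0, 7.2]
gripper_width: 0.0244
```

Request:
{"method": "jog_arm", "body": {
  "moves": [
    [[-1,0,0,-0.05,0],[-1,0,0,-0.2,0],[-1,0,0,-0.4,0],[-1,0,0,-0.4,0]]
  ]
}}

```text
time: 68.05
position: [0.4956, -0.0966, 0.1143]
eef_rot: [179.5, 0.1, 80.0]
wrist_force: [-1.0, 0.0, -1.6]
gripper_width: 0.0246
```

```bash
python3 go.py .502 .3727 .11 97
```

```text
t 68.05 pos [ 0.4956 -0.0966  0.1143] rot [1.795e+02 1.000e-01 8.000e+01] F [-1.   0.  -1.6] w 0.0246
shift units [ 1.853 -0.301  0.013] mm [463. -75.   3.] turn -0.593 rows>= 10.0 2.0
```

Request:
{"method": "jog_arm", "body": {
  "moves": [
    [[-1,0.12,-0.02,0,-0.1],[-1,0.3,-0.05,0,-0.2],[-1,0.48,-0.08,0,-0.3],[-1,0.66,-0.11,0,-0.4],[-1,0.84,-0.14,0,-0.5],[-1,0.99,-0.16,0,-0.593],[-1,0.99,-0.16,0,-0.593],[-1,0.99,-0.16,0,-0.593],[-1,0.99,-0.16,0,-0.593]]
  ]
}}

```text
time: 68.95
position: [0.4964, 0.1541, 0.1087]
eef_rot: [-180.0, 0.0, 96.9]
wrist_force: [0.3, -0.1, -0.6]
gripper_width: 0.0238
```

```bash
python3 go.py .502 .3727 .06 97;  python3 - <<'E'
from h import *
p=shot('top')
X=cloud(p)
for d in arm.outline_of('basket_floor',p)[:1]:
        k=d['region']&(np.abs(X[...,2]-.032)<.006);print(d['confidence'],cv2.minAreaRect(X[k][:,:2].astype(np.float32)),k.sum())
a=cv2.cvtColor(p['pixels'],cv2.COLOR_RGB2BGR)[150:270,120:250]
cv2.imwrite(f'pics/z22.png',cv2.resize(a,None,fx=5,fy=5,interpolation=cv2.INTER_CUBIC))
for b in lensblobs(p,.011): print(b)
E
```

```text
t 68.95 pos [0.4964 0.1541 0.1087] rot [-180.     0.    96.9] F [ 0.3 -0.1 -0.6] w 0.0238
shift units [0.865 0.128 0.195] mm [216.  32.  49.] turn -0.002 rows>= 5.0 1.0
0.74 ((0.5238372087478638, 0.3979915976524353), (0.18170969188213348, 0.10066923499107361), 6.9476141929626465) 317
(array([452.5, 138.4]), np.int32(202), array([ 0.6997, -0.316 ,  0.011 ]))
```

View pics/z22.png

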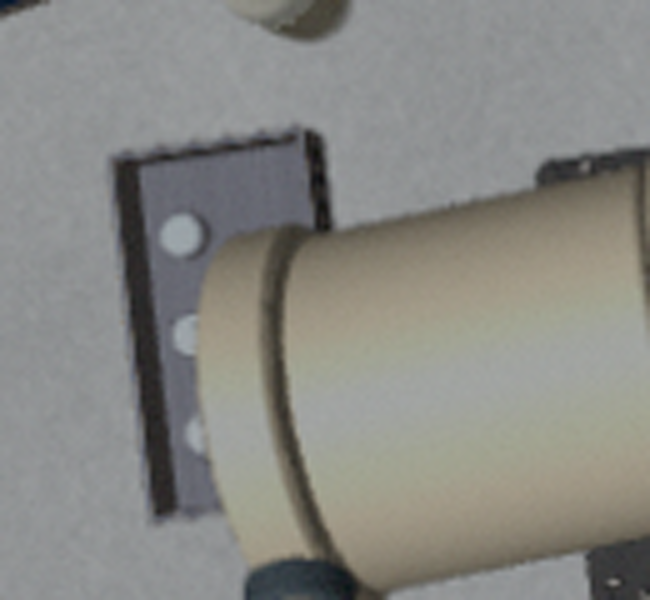

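The basket is unmoved, with its centre still at (0.524,0.398). Place the last lens.

Request:
{"method": "jog_arm", "body": {
  "moves": [
    [[-1,0.17,0.02,0,0],[-1,0.34,0.05,0,0],[-1,0.51,0.08,0,0],[-1,0.68,0.1,0,0],[-1,0.84,0.125,0,0],[-1,0.865,0.128,0,0],[-1,0.865,0.128,0.06,0],[-1,0.865,0.128,0.16,0],[-1,0.865,0.128,0.2,0],[-1,0.865,0.128,0.2,0],[-1,0.865,0.128,0.2,0]]
  ]
}}

```text
time: 70.15
position: [0.5025, 0.3729, 0.059]
eef_rot: [180.0, -0.0, 96.9]
wrist_force: [1.3, -0.3, 0.0]
gripper_width: 0.0243
```

```bash
python3 go.py .502 .3727 .0062 97
```

```text
t 70.15 pos [0.5025 0.3729 0.059 ] rot [180.   -0.   96.9] F [ 1.3 -0.3  0. ] w 0.0243
shift units [-0.001 -0.002  0.211] mm [-0. -1. 53.] turn -0.002 rows>= 2.0 1.0
```

Request:
{"method": "jog_arm", "body": {
  "moves": [
    [[-1,-0.001,-0.002,0.07,0],[-1,-0.001,-0.002,0.14,0],[-1,-0.001,-0.002,0.19,0],[-1,-0.001,-0.002,0.203,0],[-1,-0.001,-0.002,0.21,0],[-1,-0.001,-0.002,0.21,0],[-1,-0.001,-0.002,0.21,0]]
  ]
}}

```text
time: 70.85
position: [0.5019, 0.3733, 0.0066]
eef_rot: [179.9, -0.0, 97.0]
wrist_force: [0.3, -0.5, 0.3]
gripper_width: 0.0241
```

Request:
{"method": "jog_arm", "body": {
  "moves": [
    [[-0.8,0,0,0,0],[-0.4,0,0,0,0],[-0.35,0,0,0,0],[-0.35,0,0,0,0],[-0.35,0,0,0,0],[-0.35,0,0,-0.08,0],[-0.35,0,0,-0.2,0],[-0.3,0,0,-0.4,0],[-0.25,0,0,-0.6,0],[-0.25,0,0,-0.6,0]]
  ]
}}

```text
time: 71.85
position: [0.5044, 0.3749, 0.1627]
eef_rot: [179.5, -0.2, 97.0]
wrist_force: [-0.1, 0.0, -0.6]
gripper_width: 0.0342
```

Request:
{"method": "jog_arm", "body": {
  "moves": [
    [[-0.25,-0.17,0.0,0,0],[-0.25,-0.34,0,0,0],[-0.25,-0.51,-0.1,0,0],[-0.25,-0.68,-0.2,0,0],[-0.25,-0.8,-0.3,0,0],[-0.25,-0.8,-0.3,0,0],[-0.25,-0.8,-0.3,0,0]]
  ]
}}

```text
time: 72.55
position: [0.4514, 0.165, 0.1562]
eef_rot: [180.0, -0.0, 96.9]
wrist_force: [0.9, -0.5, 0.4]
gripper_width: 0.0343
```

```bash
python3 - <<'E'
from h import *
for c in('side','top'):
    p=shot(c,'f9'+c)
    k=(70,180,200,330) if c=='side' else (165,265,130,230)
    a=cv2.cvtColor(p['pixels'],cv2.COLOR_RGB2BGR)[k[0]:k[1],k[2]:k[3]]
    cv2.imwrite(f'pics/z23{c}.png',cv2.resize(a,None,fx=5,fy=5,interpolation=cv2.INTER_CUBIC))
E
```

```text
(no output)
```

View pics/f9side.png

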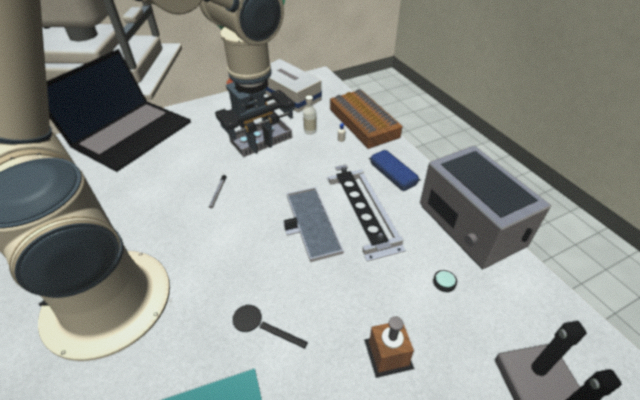

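View pics/f9top.png

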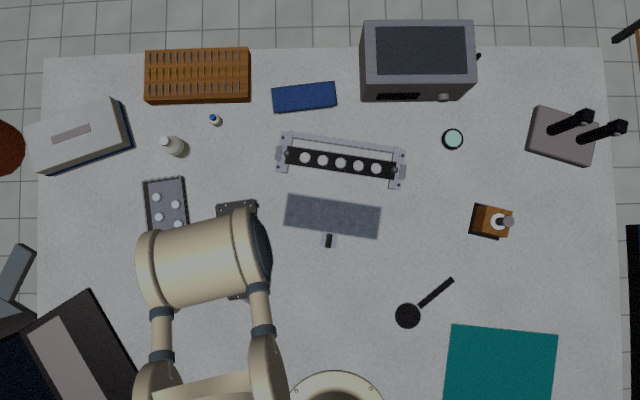

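View pics/z23top.png

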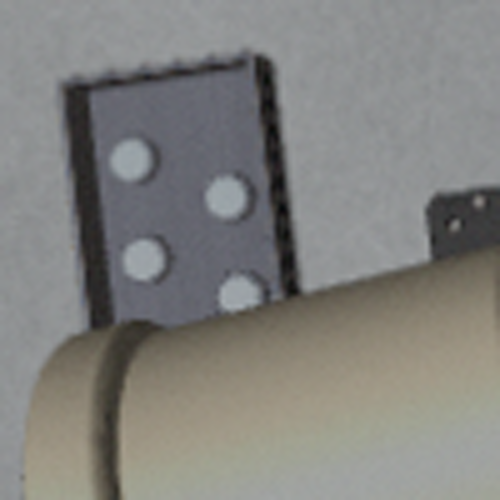

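The top view shows the tray empty and clear of the bar, and the drift in its block. The arm hides the fifth lens, so I'll move aside for a full final check.

Request:
{"method": "jog_arm", "body": {
  "moves": [
    [[-0.25,-0.17,0.0,-0.05,0],[-0.25,-0.34,0,-0.1,0],[-0.25,-0.5,0,-0.1,0],[-0.25,-0.6,0,-0.1,0],[-0.25,-0.6,0,-0.1,0],[-0.25,-0.6,0,-0.1,0]]
  ]
}}

```text
time: 73.25
position: [0.4703, 0.0169, 0.1808]
eef_rot: [180.0, -0.0, 97.0]
wrist_force: [-0.2, -0.5, -0.8]
gripper_width: 0.0342
```

```bash
python3 - <<'E'
from h import *
for c in('side','top'):
    p=shot(c,'f10'+c);X=cloud(p)
    k=(70,180,200,330) if c=='side' else (165,265,130,230)
    a=cv2.cvtColor(p['pixels'],cv2.COLOR_RGB2BGR)[k[0]:k[1],k[2]:k[3]]
    cv2.imwrite(f'pics/z24{c}.png',cv2.resize(a,None,fx=5,fy=5,interpolation=cv2.INTER_CUBIC))
    m=(np.abs(X[...,0]-.488)<.04)&(np.abs(X[...,1]+.39)<.04)&(X[...,2]>.118)
    print(c,'knob',np.median(X[m],0).round(4),np.percentile(X[m][:,2],[50,80,95]).round(4),m.sum())
    m=(np.abs(X[...,0]-.488)<.04)&(np.abs(X[...,1]+.39)<.04)&(np.abs(X[...,2]-.077)<.006)&(p['pixels'].min(2)>(180 if c=='side' else 140))
    print('collar',np.median(X[m],0).round(4),m.sum())
    m=(np.abs(X[...,0]-.51)<.09)&(np.abs(X[...,1]+.008)<.14)&(X[...,2]<.022)&(p['pixels'].astype(int).sum(2)<330)
    q=X[m];print('tray z',np.percentile(q[:,2],[5,50,95]).round(4)); A=np.c_[q[:,:2],np.ones(len(q))];print('tilt',np.linalg.lstsq(A,q[:,2],rcond=None)[0].round(3))
E
```

```text
side knob [ 0.4867 -0.398   0.1321] [0.1321 0.1331 0.1346] 179
collar [ 0.4829 -0.403   0.0764] 193
tray z [0.0035 0.0063 0.0192]
tilt [-0.099  0.017  0.057]
top knob [ 0.4895 -0.3946  0.1323] [0.1323 0.1336 0.1348] 112
collar [ 0.488  -0.3897  0.0761] 111
tray z [0.0017 0.0064 0.0103]
tilt [ 0.148 -0.018 -0.075]
```

View pics/z24top.png

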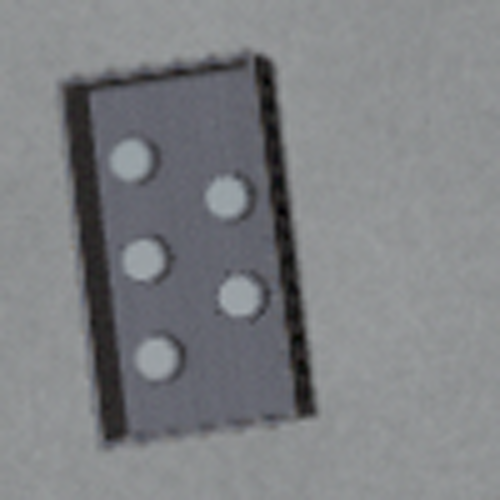

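View pics/f10side.png

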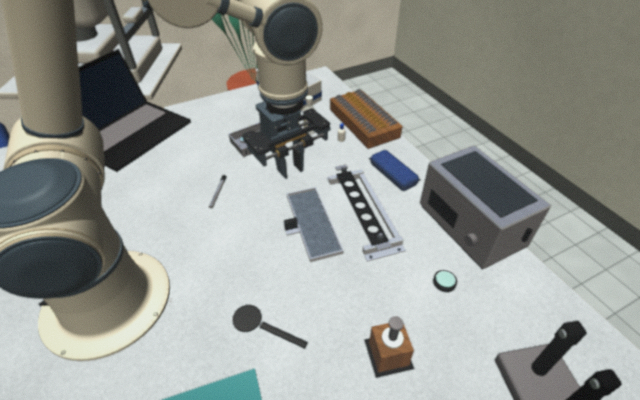

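All five lenses lie flat and separate in the basket. That tray tilt fit mixed in other surfaces, so I'll recheck it on the floor pixels only.

```bash
python3 - <<'E'
from h import *
p=shot('side');X=cloud(p)
c=np.array([.642,-.0312]);a=np.radians(-10);ex=np.array([np.cos(a),np.sin(a)]);ey=np.array([-ex[1],ex[0]])
l=X[...,:2]-c;sx=l@ex;sy=l@ey
m=(np.abs(sx+.131)<.034)&(np.abs(sy)<.105)&(X[...,2]<.04)
z=X[m][:,2];print(m.sum(),np.percentile(z,[2,50,98]).round(4))
A=np.c_[sx[m],sy[m],np.ones(m.sum())];print(np.linalg.lstsq(A,z,rcond=None)[0].round(4))
E
```

```text
1540 [0.0021 0.0051 0.008 ]
[ 0.0018 -0.0015  0.0053]
```

The tray lies flat: slope under 0.2%, floor at about 5 mm. Handing in.

```bash
python3 -c "
from cell import arm
print(arm.job_done())"
```

```text
the job is handed in; nothing more can be done
None
```

The job is done and handed in at about 73 s of robot time. All five bores held a lens.

- **What I did:** I slid the tray in to the stop (about 15 N reaction) and pressed all five lenses out with the drift. I then put the drift back in its block, drew the tray out, and set each lens down in the basket.
- **Order:** the drift went back before the tray was drawn out, because the gripper was needed for the tray and the lenses.
- **Last checks:**
  - All five lenses lie flat and separate in the basket.
  - The bores and the tray are empty.
  - The tray is flat (slope under 0.2 %), with its rear edge about 65 mm in front of the bar.
  - The drift is upright, with its collar at 76 mm and its knob at 132 mm, as at the start.
  - The other things on the table look unmoved, and I saw no knock to the tray or basket.
- **Readings that disagreed:**
  - The drift grip read 25.7 mm where the handle should give 18 mm, so the fingers were probably on the knob. It held upright throughout.
  - No pressing force showed between moves; I confirmed the lenses were out from the pictures.
  - A first tray-tilt fit gave a false slope by including other surfaces; the figure above is from a repeat on the tray's floor alone.

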